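Load and wind the clockwork varnish drying turner

TASK

Put the freshly varnished tailpieces from the cork mat to dry on the clockwork turner: load them one after another, shortest first, each lying flat in the pocket made for its length (the shortest by the clockwork case, the longest at the other end; the pocket of a missing size stays empty), gripping them lightly as the varnish still dents. When all are loaded, wind the key clockwise, in several part turns, until it is fully wound, and then push the brake lever all the way over to let the turner run. Leave the jar, the plane and the hammer alone.

Things in the scene. Friction and masses are not known exactly. Their poses are not given: they have to be found in the camera images.
- tail1: Dark wood violin tailpiece, the shortest of the four sizes: 85 mm long along its x, 14 to 16 mm thick, tapered in plan; 30 mm wide (y) at mid-length where it is gripped, 25 mm at the -x end, 32 mm at the +x end. Origin: centre of the flat underside, z up. Varnish dents above 120 N total finger contact force (60 N a finger). Starts flat on the mat; may be absent (None).
- tail2: Dark wood violin tailpiece, the second shortest of the four sizes: 110 mm long along its x, 14 to 16 mm thick, tapered in plan; 30 mm wide (y) at mid-length where it is gripped, 25 mm at the -x end, 32 mm at the +x end. Origin: centre of the flat underside, z up. Varnish dents above 120 N total finger contact force (60 N a finger). Starts flat on the mat; may be absent (None).
- tail3: Dark wood violin tailpiece, the second longest of the four sizes: 135 mm long along its x, 14 to 16 mm thick, tapered in plan; 30 mm wide (y) at mid-length where it is gripped, 25 mm at the -x end, 33 mm at the +x end. Origin: centre of the flat underside, z up. Varnish dents above 120 N total finger contact force (60 N a finger). Starts flat on the mat; may be absent (None).
- tail4: Dark wood violin tailpiece, the longest of the four sizes: 160 mm long along its x, 14 to 16 mm thick, tapered in plan; 30 mm wide (y) at mid-length where it is gripped, 25 mm at the -x end, 34 mm at the +x end. Origin: centre of the flat underside, z up. Varnish dents above 120 N total finger contact force (60 N a finger). Starts flat on the mat; may be absent (None).
- pocket1 (a point): Pocket 1, next to the clockwork case, for the 85 mm tailpiece. The point is the pocket's middle at the top of the battens, where the middle of the tailpiece's underside comes to lie. x: along the tailpiece (either end first), away from the robot; y: across, towards the case; z up. End stops 8 mm above the battens leave 6 mm play at each end.
- pocket2 (a point): Pocket 2, counted from the clockwork case, for the 110 mm tailpiece. The point is the pocket's middle at the top of the battens, where the middle of the tailpiece's underside comes to lie. x: along the tailpiece (either end first), away from the robot; y: across, towards the case; z up. End stops 8 mm above the battens leave 6 mm play at each end.
- pocket3 (a point): Pocket 3, counted from the clockwork case, for the 135 mm tailpiece. The point is the pocket's middle at the top of the battens, where the middle of the tailpiece's underside comes to lie. x: along the tailpiece (either end first), away from the robot; y: across, towards the case; z up. End stops 8 mm above the battens leave 6 mm play at each end.
- pocket4 (a point): Pocket 4, farthest from the clockwork case, for the 160 mm tailpiece. The point is the pocket's middle at the top of the battens, where the middle of the tailpiece's underside comes to lie. x: along the tailpiece (either end first), away from the robot; y: across, towards the case; z up. End stops 8 mm above the battens leave 6 mm play at each end.
- turner: The fixed turner; origin on the bench under the tray's middle, axes as the pockets'. Two wood battens along y (10 mm wide, at x -26 and 26 mm, tops at z 44 mm) cross the metal deck (top z 34 mm, 200 x 236 mm), 42 mm clear between them. Pockets 56 mm apart, parted by 8 mm pins 14 mm high on the battens: let go with a small opening (45 to 50 mm). Grey case: y 140 to 220, x -55 to 55, top z 60 mm.
- mat: Cork mat, 260 (x) x 320 (y) x 4 mm, fixed on the bench, on which the tailpieces start side by side about 80 mm apart. Origin: centre of its underside.
- key (a joint): Turn of the winding key, rad; grows as the key is wound clockwise seen from above. 0 = run down, 7.5 = hard stop, fully wound. It starts somewhere between 0 and 1.2. Winding takes 0.1 N m at first, rising to 0.18 N m as the spring tightens; the click inside holds the key wherever it is let go.
- key_grip (a point): Middle of the flat steel leaf of the winding key, upright on the grey clockwork case, turning about a vertical axis. The leaf is 56 mm wide along this point's x, 10 mm thick along y (grip across y from above), 34 mm high: top 15 mm above this point, lower edge 19 mm below it and 23 mm above the case. x and y turn with the key. The brake lever is 73 mm from the key's axis, away from the tray.
- brake (a joint): Swing of the brake lever, rad: 0 = on (starts here, leaning towards the robot side), 1.0 = fully off (leaning away, in the pocket points' +x direction). It stays where it is left; light to push.
- brake_tip (a point): Tip of the black brake lever, 80 mm long, standing on its grey block at the far end of the turner, beyond the case from the tray; it hinges about a level line along the pocket points' y, in the block below: the tip starts leaning to the pocket points' -x side, travels about 77 mm in their +x direction.
- varnish_jar: Amber jar of varnish, 60 mm across, 85 mm tall, standing beyond the mat; bystander. Origin: centre of the underside.
- plane: Small brass violin maker's plane, 110 x 36 x 49 mm, bystander. Origin: centre of the underside.
- hammer: Light hammer lying on the bench beyond the turner, about 250 mm long, bystander.
Things that resemble listed ones, but are neither listed nor needed, are in the scene too. Leave any blue or turquoise look-alike of the tail2 alone.

How it is judged (in metres and radians):
On the way, in this order (a step that is already met when the one before it is completed fails the run):
1. the 85 mm tailpiece lies let go in pocket 1 (horizontal distance between tail1 and pocket1 below 0.015 m and z of tail1 in the frame of pocket1 between -0.005 and 0.005 m and angle between tail1's own z axis and vertical below 0.08 rad and angle between the x axis of tail1 and the x axis of pocket1, either way round below 0.25 rad and linear speed of tail1 below 0.03 m/s and contact force between tail1 and the fingers below 0.3 N), for 0.2 s.
2. the 110 mm tailpiece lies let go in pocket 2 (horizontal distance between tail2 and pocket2 below 0.015 m and z of tail2 in the frame of pocket2 between -0.005 and 0.005 m and angle between tail2's own z axis and vertical below 0.08 rad and angle between the x axis of tail2 and the x axis of pocket2, either way round below 0.25 rad and linear speed of tail2 below 0.03 m/s and contact force between tail2 and the fingers below 0.3 N), for 0.2 s.
3. the 135 mm tailpiece lies let go in pocket 3 (horizontal distance between tail3 and pocket3 below 0.015 m and z of tail3 in the frame of pocket3 between -0.005 and 0.005 m and angle between tail3's own z axis and vertical below 0.08 rad and angle between the x axis of tail3 and the x axis of pocket3, either way round below 0.25 rad and linear speed of tail3 below 0.03 m/s and contact force between tail3 and the fingers below 0.3 N), for 0.2 s.
4. the 160 mm tailpiece lies let go in pocket 4 (horizontal distance between tail4 and pocket4 below 0.015 m and z of tail4 in the frame of pocket4 between -0.005 and 0.005 m and angle between tail4's own z axis and vertical below 0.08 rad and angle between the x axis of tail4 and the x axis of pocket4, either way round below 0.25 rad and linear speed of tail4 below 0.03 m/s and contact force between tail4 and the fingers below 0.3 N), for 0.2 s.
5. the key is fully wound (value of joint key above 7.2 rad), for 0.2 s.
6. the brake lever is pushed fully over (value of joint brake above 0.85 rad), for 0.2 s.
At the end, for the whole second after the job is handed in: Every tailpiece present lies flat and still in its own pocket (within 15 mm of the pocket's middle, 5 mm in height, 0.25 rad of its direction), the key stands wound past 7.2 of 7.5 rad, the brake lever is past 0.85 of 1.0 rad, and the robot touches nothing (all of step 1 and all of step 2 and all of step 3 and all of step 4 and value of joint key above 7.2 rad and value of joint brake above 0.85 rad).
It fails at once if a tailpiece is squeezed or pressed by the fingers with more than 120 N in all (contact force between any of tail1, tail2, tail3, tail4 and the fingers above 120 N).
It fails at once if the varnish jar is moved more than 20 mm (distance of varnish_jar from where it was at the start of the episode above 0.02 m).
It fails at once if the brass plane is moved more than 20 mm (distance of plane from where it was at the start of the episode above 0.02 m).
It fails at once if the hammer is moved more than 20 mm (distance of hammer from where it was at the start of the episode above 0.02 m).
Of tail1, tail2, tail3, tail4 only 3 to 4 are there at a start; the rules pass over those that are not, and their reading is None.
At some moment in a run one of tail1, tail2, tail3, tail4 may be knocked a few centimetres aside while the robot is not near it.
Once in a run the grip may slacken for a moment while it holds something.
It also fails if it takes over 208 s, if anything falls off the work surface, if the arm or the gripper's body presses on something with over 40 N, if the wrist force passes 120 N, or if a joint passes its speed limit or range.

ROBOT

A 6-joint arm with a two-finger parallel gripper is mounted at the origin on the work surface. World frame = base frame: x ahead of the robot, y to its left, z up, the work surface at z = 0. Lengths are in m, angles in degrees, forces in N, time in s.
With the tool pointing down it reaches from about 0.3 to 0.75 m from the base axis. Payload 8.5 kg.
Tool frame: the origin (TCP) lies midway between the tips of the shut fingers; the grasp point (between the pads) lies 19 mm behind it; z points along the fingers, y is the line along which they close (so a half turn about z gives the same grasp; the last joint's range is limited). The gripper opens to 85 mm and grips with 20 to 120 N. Pads are 22 mm wide; open, the fingers measure 114 mm over their backs; the gripper's body (76 mm by 85 mm) begins 54 mm behind the grasp point. The pads swing forward as they close: fully open they stand 13 mm farther back than shut.
Start: joints at [57.68, 21.807, 74.336, -0, 83.858, -12.336], TCP at [0.188, 0.517, 0.204] pointing down, gripper open.
Joint ranges: [-178.18, 178.18], [-50.72, 133.34], [12.68, 142.11], [-81.47, 261.47], [9.98, 163.14], [-165.26, 165.26]. Speed limits (degrees/s): [136.94, 136.94, 180, 180, 180, 180].

INTERFACE

Orientations are given as a 3x3 rotation matrix whose columns are the frame's x, y, z axes.
In Python, from rig import observe, optics, order, spotter gives the robot as it stands.
- The arm moves only by the tool move_arm, never from a script. Its argument "series" is text: rows parted by semicolons, each of 5 numbers parted by spaces: the shift along the tool's x, y, z in cm, then the turn about the tool's z in degrees, then the opening, from -1 (shut) to 1 (fully open). A call has 1 to 8 rows; each row is the pose to reach, as a shift and turn from the pose commanded when the call began, along the tool's axes at that moment; what a row does not reach only later rows make up. A row lasts 1/8 s, in which the tool goes at most 62.5 mm and 10.7 degrees, less where a joint would pass 70% of its speed; a pose out of reach is approached as far as the arm can. A call with a gripper value outside its range is refused whole. The fingers move at their own pace and stop on an object; "force" is the grip in N (left out, the last holds). Time passes only in rows, so rows that repeat a pose let the fingers close. It gives the time, the measured TCP pose, the force, the opening and the grip force at its end, in the units of the state.
- observe(): the state, without advancing time (a new reading comes with each control period).
- optics.get_image(name): name is "side" or "top"; returns a dict with "pixels" (420x560x3 uint8, blue, green, red), "camera_matrix" (3x3 intrinsics, pixels), "dist" ([k1, k2, p1, p2, k3] as OpenCV has them; the pictures are not rectified), "rvec" (rotation vector, rad) and "tvec" (3), from world to camera coordinates, as OpenCV has them. Camera axes: x right, y down, z forward; pixel columns grow to the right and rows downward; lengths in m; the calibration is good to about 2 mm. A picture is of the moment at which its call begins. There is no depth.
- order.close_job(): hands the job in; it is judged then, once.
Trained networks look in the newest picture that a camera, given by its name, has taken for a name from the list of things; names that differ only in an ending like _2 or _b are one class to them, and where a whole thing is asked for, a point or a joint stands for the part that bears it (a point fixed in the world has none). Each returns a list of dicts, best first, with "score" (0 to 1); they miss things now and then, are a little off and sometimes report something else, mostly with a low value. They report only what shows in the picture. A call takes as long as a camera call. They do not tell look-alikes from the thing itself.
- spotter.find_in(thing, camera): "point" ([x, y, z] in m, in world coordinates, good to about 4 mm: the middle of the surface that is visible of it).
- spotter.cut_out(thing, camera): "pixels" (420x560 bool, what is visible of it).
- spotter.mark_of(thing, camera): "point" ([x, y, z] in m, in world coordinates, good to about 4 mm: a listed point, or the origin of a listed thing).
The state is a dict: "time_s": time; "q": joint angles; "qvel": joint speeds; "joint_efforts": joint torques, N m; "position": TCP position; "tool_rot": TCP orientation; "ft_force": force on the tool from outside, world axes, zero at the start; "wrist_torque": the same for the moment, N m; "grip_width": finger opening in m; "gripper_force": force on a finger pad.
Only numpy, scipy, OpenCV 4.12 (cv2) and the standard library are available. Lean on these libraries where they do the work, as an engineer would, in place of code of your own. Each camera call takes 0.05 s, during which the arm holds its last target. There are 200 camera calls.

## Working session

There is one attempt and no reset: what is moved stays moved. The work goes in short steps, Python scripts to look and compute and a tool call to move; the robot and the scene stay as the last step left them, time stands still between calls to the robot, and variables do not carry over. Pictures are saved under pics/ and viewed, at most 14 in all, crops included, and the job is handed in when it is done.

Besides the shell and the picture viewer there is one more tool, called after "Emit:" as name(argument=value, ...) on one line, values as JSON. move_arm: Moves the arm, as the interface text tells. Its arguments: {"type":"object","properties":{"series":{"type":"string"},"force":{"type":"number"}},"required":["series"]}

```bash
mkdir -p pics; ls; cat > h.py <<'E'
import numpy as np, cv2, sys
from rig import observe, optics, order, spotter
def snap(cam,fn=None):
    d=optics.get_image(cam)
    if fn: cv2.imwrite('pics/'+fn,d['pixels'])
    return d
def ray(d,uv):
    K=np.array(d['camera_matrix'],float);D=np.array(d['dist'],float)
    n=cv2.undistortPoints(np.array(uv,float).reshape(-1,1,2),K,D).reshape(-1,2)
    R=cv2.Rodrigues(np.array(d['rvec'],float))[0];t=np.array(d['tvec'],float).ravel()
    c=-R.T@t
    v=np.c_[n,np.ones(len(n))]@R
    return c,v
def onz(d,uv,z):
    c,v=ray(d,uv); return c+v*((z-c[2])/v[:,2])[:,None]
def proj(d,p):
    return cv2.projectPoints(np.array(p,float).reshape(-1,3),np.array(d['rvec'],float),np.array(d['tvec'],float),np.array(d['camera_matrix'],float),np.array(d['dist'],float))[0].reshape(-1,2)
E
python3 - <<'E'
from h import *
np.set_printoptions(precision=3,suppress=True)
for c in ('top','side'):
    d=snap(c,c+'0.png')
    R=cv2.Rodrigues(np.array(d['rvec'],float))[0];print(c,-R.T@np.array(d['tvec']).ravel())
    for n in 'tail1 tail2 tail3 tail4 pocket1 pocket2 pocket3 pocket4 key_grip brake_tip turner mat varnish_jar plane hammer'.split():
        r=spotter.mark_of(n,c)
        print(n,[(round(float(x['score']),2),np.round(x['point'],3).tolist()) for x in r[:4]])
s=observe();print(s['time_s'],s['tool_rot'],s['position'])
E
```

```text
pics
top [ 0.286 -0.09   1.517]
tail1 [(0.9, [0.469, -0.536, 0.0]), (0.85, [0.743, -0.359, -0.001]), (0.8, [0.505, -0.221, 0.005]), (0.7, [0.519, -0.384, 0.005])]
tail2 [(0.9, [0.469, -0.536, 0.0]), (0.85, [0.743, -0.359, -0.001]), (0.8, [0.505, -0.221, 0.005]), (0.7, [0.519, -0.384, 0.005])]
tail3 [(0.9, [0.469, -0.536, 0.0]), (0.85, [0.743, -0.359, -0.001]), (0.8, [0.505, -0.221, 0.005]), (0.7, [0.519, -0.384, 0.005])]
tail4 [(0.9, [0.469, -0.536, 0.0]), (0.85, [0.743, -0.359, -0.001]), (0.8, [0.505, -0.221, 0.005]), (0.7, [0.519, -0.384, 0.005])]
pocket1 [(0.94, [0.51, 0.037, 0.042]), (0.82, [0.52, 0.206, 0.039]), (0.8, [0.513, 0.148, 0.045]), (0.63, [0.509, 0.091, 0.043])]
pocket2 [(0.94, [0.51, 0.037, 0.042]), (0.82, [0.52, 0.206, 0.039]), (0.8, [0.513, 0.148, 0.045]), (0.63, [0.509, 0.091, 0.043])]
pocket3 [(0.94, [0.51, 0.037, 0.042]), (0.82, [0.52, 0.206, 0.039]), (0.8, [0.513, 0.148, 0.045]), (0.63, [0.509, 0.091, 0.043])]
pocket4 [(0.94, [0.51, 0.037, 0.042]), (0.82, [0.52, 0.206, 0.039]), (0.8, [0.513, 0.148, 0.045]), (0.63, [0.509, 0.091, 0.043])]
key_grip [(0.53, [0.523,
[... 1080 characters left out ...]
(0.59, [0.517, 0.203, 0.047])]
pocket3 [(0.86, [0.511, 0.09, 0.048]), (0.78, [0.509, 0.035, 0.045]), (0.6, [0.51, 0.146, 0.045]), (0.59, [0.517, 0.203, 0.047])]
pocket4 [(0.86, [0.511, 0.09, 0.048]), (0.78, [0.509, 0.035, 0.045]), (0.6, [0.51, 0.146, 0.045]), (0.59, [0.517, 0.203, 0.047])]
key_grip [(0.63, [0.521, 0.305, 0.097])]
brake_tip [(0.48, [0.485, 0.374, 0.101])]
turner [(0.76, [0.509, 0.121, -0.002]), (0.63, [0.488, 0.372, 0.102])]
mat [(0.55, [0.504, -0.263, 0.002])]
varnish_jar [(0.77, [0.734, -0.187, -0.002])]
plane [(0.56, [0.753, -0.049, 0.002])]
hammer [(0.55, [0.756, 0.179, 0.0])]
1.6 [[-0.94   0.342  0.   ]
 [ 0.342  0.94  -0.   ]
 [-0.    -0.    -1.   ]] [0.188 0.517 0.204]
```

View pics/top0.png

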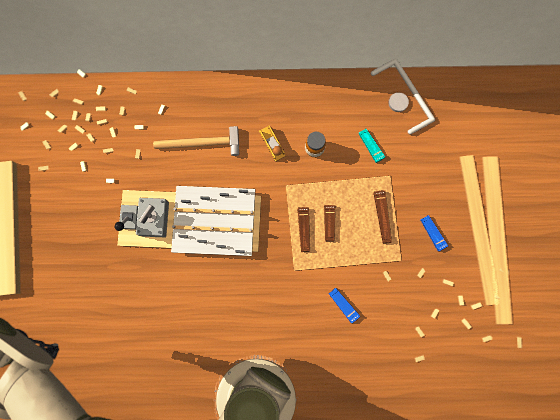

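View pics/side0.png

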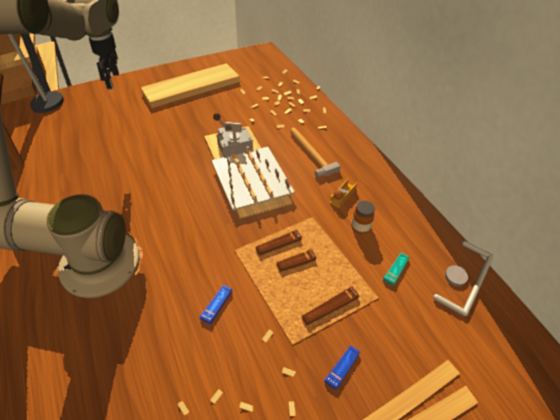

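The top view shows three brown tailpieces on the mat at (305,229), (330,223) and (383,217). The look-alikes to avoid are blue at (344,305) and (434,233), and turquoise at (372,145). The turner is at (215,220), with the key at (150,215) and the brake knob at (119,226). Next I'll measure the lengths and take a close crop.

```bash
cat >> h.py <<'E'
def tails(cam,fn=None):
    """brown pieces: mask -> ends on top plane z=0.019 via minAreaRect"""
    d=snap(cam,fn); out=[]
    hsv=cv2.cvtColor(d['pixels'],cv2.COLOR_BGR2HSV)
    for r in spotter.cut_out('tail1',cam):
        m=np.array(r['pixels']).astype(np.uint8)
        h=np.median(hsv[m>0],axis=0)
        if 60<h[0]<140 and h[1]>90: continue
        ys,xs=np.nonzero(m)
        P=onz(d,np.c_[xs,ys],0.018)[:,:2].astype(np.float32)
        (c,(w,l),a)=cv2.minAreaRect(P)
        b=cv2.boxPoints(((c),(w,l),a))
        e=[b[1]-b[0],b[2]-b[1]];e.sort(key=np.linalg.norm)
        L=np.linalg.norm(e[1]);W=np.linalg.norm(e[0]);ang=np.degrees(np.arctan2(e[1][1],e[1][0]))
        if ang>90:ang-=180
        if ang<-90:ang+=180
        out.append(dict(score=float(r['score']),hsv=h,c=np.array(c),L=L,W=W,ang=ang,uv=(xs.mean(),ys.mean())))
    return d,out
E
python3 - <<'E'
from h import *
np.set_printoptions(precision=3,suppress=True)
for c in ('top','side'):
    d,o=tails(c)
    for x in o: print(c,round(x['score'],2),x['hsv'],x['c'],'L %.3f W %.3f ang %.1f'%(x['L'],x['W'],x['ang']),np.round(x['uv']))
    if c=='top':
        a=cv2.resize(d['pixels'][165:275,110:280],None,fx=4,fy=4,interpolation=2);b=cv2.resize(d['pixels'][170:275,280:410],None,fx=4,fy=4,interpolation=2)
        cv2.imwrite('pics/cA.png',a);cv2.imwrite('pics/cB.png',b)
E
```

```text
top 0.67 [ 10. 177. 128.] [ 0.516 -0.384] L 0.156 W 0.034 ang 5.2 [383. 216.]
top 0.64 [ 10.5 176.5 125. ] [ 0.502 -0.224] L 0.105 W 0.033 ang -1.7 [329. 222.]
top 0.57 [ 10. 175. 119.] [ 0.483 -0.151] L 0.132 W 0.028 ang 1.2 [304. 229.]
top 0.24 [ 16.  34. 125.] [0.536 0.318] L 0.061 W 0.028 ang -29.7 [147. 214.]
side 0.93 [ 11.  201.  117.5] [ 0.516 -0.387] L 0.157 W 0.032 ang 5.3 [330. 306.]
side 0.84 [ 11. 195. 121.] [ 0.483 -0.15 ] L 0.136 W 0.042 ang 2.7 [278. 242.]
side 0.78 [ 11. 198. 123.] [ 0.499 -0.226] L 0.114 W 0.041 ang -0.6 [296. 260.]
side 0.75 [ 13.  118.5 106. ] [ 0.755 -0.166] L 0.137 W 0.064 ang 49.1 [363. 216.]
```

View pics/cA.png

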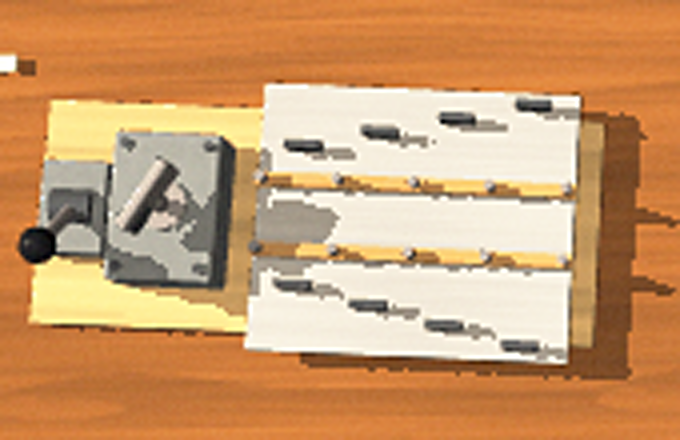

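View pics/cB.png

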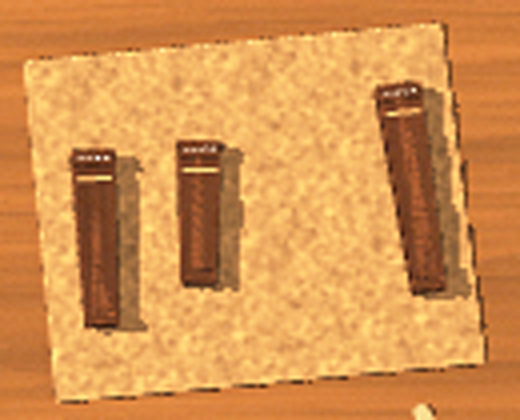

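Measured lengths are about 160 mm at (383,217), 110 mm at (330,223) and 135 mm at (305,229). So tail2, tail3 and tail4 are present, tail1 is absent, and pocket 1 stays empty. Crop A shows the pin rows on the battens, which I'll use to fit the turner's pose. The key leaf runs from about crop (125,225) to (170,165), and the brake knob is at (37,245).

```bash
cat >> h.py <<'E'
def go(x,y,z,phi=None,label=''):
    s=observe();R=np.array(s['tool_rot']);p=np.array(s['position'])
    sh=R.T@(np.array([x,y,z])-p)*100
    f=np.degrees(np.arctan2(R[1,0],R[0,0]))
    t=0 if phi is None else (f-phi+180)%360-180
    print(label,'shift cm %.2f %.2f %.2f turn %.1f'%(*sh,t),'phi %.1f t %.2f q6 %.1f'%(f,s['time_s'],s['q'][5]))
E
python3 - <<'E'
from h import *
np.set_printoptions(precision=4,suppress=True)
d=snap('top')
A=[(262,177),(338,180),(414,183),(490,187),(567,189)];B=[(256,247),(333,250),(410,253),(486,257),(564,260)]
uv=np.array(A+B)/4+[110-.4,165-.4]
P=onz(d,uv,0.057)[:,:2]
Q=np.array([(26,y) for y in (112,56,0,-56,-112)]+[(-26,y) for y in (112,56,0,-56,-112)])/1000
pm,qm=P.mean(0),Q.mean(0);H=(Q-qm).T@(P-pm);th=np.arctan2(H[0,1]-H[1,0],H[0,0]+H[1,1])
R=np.array([[np.cos(th),-np.sin(th)],[np.sin(th),np.cos(th)]])
print('turner',pm-R@qm,'yaw',np.degrees(th),'res',np.abs((Q-qm)@R.T+pm-P).max())
print('scale',np.linalg.norm(P[0]-P[4])/.224)
for i,y in enumerate((84,28,-28,-84)): print('pocket',i+1,pm-R@qm+R@[0,y/1000])
print('keyaxis',pm-R@qm+R@[0,.180],'leaf ends', onz(d,np.array([(127,222),(170,165)])/4+[109.6,164.6],0.117)[:,:2])
print('knob',onz(d,np.array([(37,245)])/4+[109.6,164.6],0.105))
# 2-view height check of tail ends/brake
for n in ('pocket2','tail2','key_grip','brake_tip'):
    pass
for r in spotter.cut_out('tail1','top')[:4]:
    ys,xs=np.nonzero(r['pixels']);X=onz(d,np.c_[xs,ys],.018)[:,:2];v=np.linalg.svd(X-X.mean(0),full_matrices=0)[2][0];print(X.mean(0),np.degrees(np.arctan(v[1]/v[0])))
go(.502,-.225,.15,180)
E
```

```text
turner [0.511  0.1154] yaw -3.335037993266111 res 0.0007852198533430943
scale 0.9932676539247666
pocket 1 [0.5159 0.1993]
pocket 2 [0.5126 0.1433]
pocket 3 [0.5094 0.0874]
pocket 4 [0.5061 0.0315]
keyaxis [0.5215 0.2951] leaf ends [[0.5023 0.3056]
 [0.5422 0.2766]]
knob [[0.4889 0.3719 0.105 ]]
[ 0.485  -0.1502] 1.9166017714488137
[ 0.5024 -0.226 ] -0.5666291691671677
[ 0.4653 -0.5336] 27.387426746840255
[ 0.5211 -0.3851] 5.232004957511645
 shift cm -54.87 -58.98 5.35 turn -20.0 phi 160.0 t 1.90 q6 -12.3
```

```bash
python3 - <<'E'
from h import *
d=snap('side');cv2.imwrite('pics/cS.png',cv2.resize(d['pixels'][105:225,195:305],None,fx=5,fy=5,interpolation=2))
th=np.radians(-3.3);R=np.array([[np.cos(th),-np.sin(th)],[np.sin(th),np.cos(th)]])
Q=np.array([(26,y) for y in (112,56,0,-56,-112)]+[(-26,y) for y in (112,56,0,-56,-112)])/1000
for o in ((.511,.1154),(.511,.1195)):
    W=Q@R.T+o; print(o,((proj(d,np.c_[W,np.full(10,.057)])-[195,105])*5+2).round().tolist())
E
```

```text
(0.511, 0.1154) [[263.0, 215.0], [291.0, 266.0], [320.0, 320.0], [350.0, 377.0], [383.0, 437.0], [189.0, 233.0], [215.0, 285.0], [242.0, 340.0], [270.0, 398.0], [301.0, 459.0]]
(0.511, 0.1195) [[261.0, 212.0], [288.0, 262.0], [317.0, 316.0], [348.0, 372.0], [380.0, 432.0], [187.0, 230.0], [212.0, 281.0], [239.0, 336.0], [268.0, 393.0], [298.0, 454.0]]
```

View pics/cS.png

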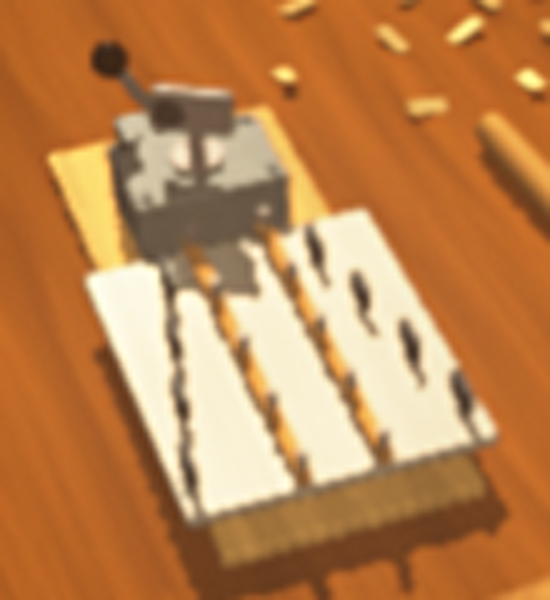

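Emit:
move_arm(series="-54.9 -59 5.35 -20 1;-54.9 -59 5.35 -20 1;-54.9 -59 5.35 -20 1;-54.9 -59 5.35 -20 1;-54.9 -59 5.35 -20 1;-54.9 -59 5.35 -20 1;-54.9 -59 5.35 -20 1;-54.9 -59 5.35 -20 1", force=30)

```text
time_s: 2.95
position: [0.3808, 0.0615, 0.1711]
tool_rot: [[-1.0, -0.0, 0.001], [-0.0, 1.0, -0.0], [-0.001, -0.0, -1.0]]
ft_force: [1.1, 0.7, 0.6]
grip_width: 0.0854
gripper_force: 0.0
```

The side crop's pin tops at (303,457), (270,400), (383,437) and (348,380) match the fit projected at y 0.1154 within 1 px of the full image. I'll use that turner pose, with a small shift toward the network's marks. Now on to tail2.

Emit:
move_arm(series="-12.1 -28.7 2.1 1 0.6;-12.1 -28.7 2.1 1 0.6;-12.1 -28.7 2.1 1 0.6;-12.1 -28.7 2.1 1 0.4;-12.1 -28.7 2.1 1 0.4;-12.1 -28.7 2.1 1 0.4;-12.1 -28.7 2.1 1 0.4")

```text
time_s: 3.82
position: [0.501, -0.2231, 0.1496]
tool_rot: [[-1.0, 0.017, -0.001], [0.017, 1.0, 0.001], [0.001, 0.001, -1.0]]
ft_force: [-0.3, 0.3, -0.2]
grip_width: 0.0596
gripper_force: 0.0
```

```bash
python3 - <<'E'
from h import *
np.set_printoptions(precision=3,suppress=True)
for c in ('top','side'):
    d,o=tails(c,c+'1.png')
    for x in o: print(c,round(x['score'],2),x['c'],'L %.3f W %.3f ang %.1f'%(x['L'],x['W'],x['ang']),np.round(x['uv']))
go(.5025,-.225,.006,179)
E
```

```text
top 0.65 [ 0.516 -0.386] L 0.155 W 0.032 ang 5.2 [384. 219.]
side 0.72 [ 0.501 -0.225] L 0.109 W 0.037 ang -2.9 [296. 260.]
side 0.57 [ 0.516 -0.387] L 0.165 W 0.037 ang 6.0 [330. 306.]
side 0.56 [ 0.484 -0.151] L 0.136 W 0.040 ang 4.3 [278. 242.]
 shift cm -0.13 -0.25 14.43 turn 0.1 phi 179.1 t 4.03 q6 -125.4
```

View pics/side1.png

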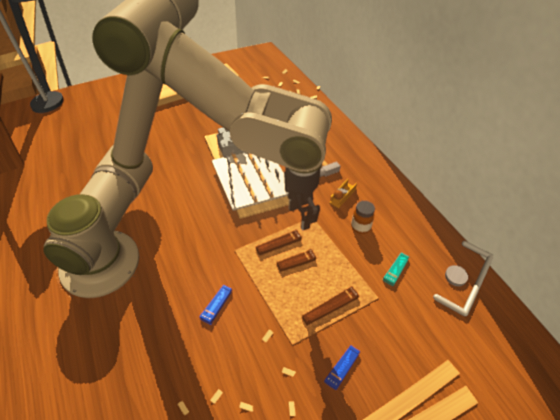

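The side picture shows the gripper at (305,210) hovering above tail2 at (296,260). All three pieces are where they were measured, so I'm descending and gripping.

Emit:
move_arm(series="-0.1 -0.25 6 0 0.4;-0.1 -0.25 10 0 0.4;-0.1 -0.25 13 0 0.4;-0.1 -0.25 14.4 0 0.4;-0.1 -0.25 14.4 0 0.4;-0.1 -0.25 14.4 0 -0.6;-0.1 -0.25 14.4 0 -0.6;-0.1 -0.25 14.4 0 -0.6", force=30)

```text
time_s: 5.03
position: [0.5025, -0.2262, 0.0065]
tool_rot: [[-1.0, 0.017, 0.001], [0.017, 1.0, -0.001], [-0.001, -0.001, -1.0]]
ft_force: [0.3, 0.2, 0.8]
grip_width: 0.0171
gripper_force: 0.0
```

```bash
python3 - <<'E'
from h import *
s=observe();print(s['grip_width'],s['gripper_force'],s['position'],s['ft_force'])
E
```

```text
0.017129028848025748 0.0 [ 0.5024925  -0.22615572  0.00652627] [0.30164493 0.1538173  0.79047649]
```

```bash
python3 - <<'E'
from h import *
d=snap('side');t=snap('top')
a=cv2.resize(d['pixels'][180:330,220:390],(680,600),interpolation=2)[:,:400*2]
cv2.imwrite('pics/c2.png',cv2.resize(d['pixels'][200:320,230:370],(700,600),interpolation=2))
print(proj(d,[.5025,-.2255,.006]),(proj(d,[.5025,-.2255,.006])-[230,200])*5)
for r in spotter.mark_of('tail2','side')[:5]: print(r['score'],r['point'])
E
```

```text
[[296.17704831 262.0844619 ]] [[330.88524156 310.42230949]]
0.88 [0.7411, -0.36, 0.0004]
0.85 [0.2605, -0.2552, -0.0002]
0.83 [0.4669, -0.5334, -0.0005]
0.81 [0.5166, -0.3858, 0.0014]
0.75 [0.4847, -0.1499, 0.0047]
```

View pics/c2.png

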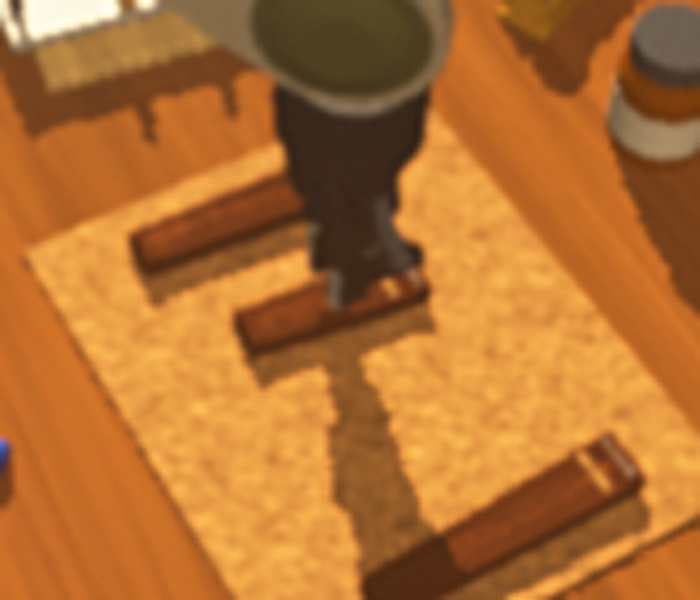

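```bash
python3 - <<'E'
from h import *
np.set_printoptions(precision=1,suppress=True)
d=snap('side')
f=lambda p:((proj(d,p)-[230,200])*5+2)
for y in (-.2345,-.2445,-.218):
    for z in (.0065,.015,.022): print(y,z,f([.5025,y,z])[0])
th=np.radians(-1)
for z in (.004,.019):
    print(z,[f([.5025+sx*.055,-.2255+sx*.055*np.tan(th)+sy*w,z])[0] for sx,w in ((-1,.0125),(1,.016)) for sy in (-1,1)])
s=observe();print(s['grip_width'],s['gripper_force'],s['time_s'],s['q'])
E
```

```text
-0.2345 0.0065 [340.3 324.3]
-0.2345 0.015 [341.1 315.2]
-0.2345 0.022 [341.7 307.7]
-0.2445 0.0065 [348.7 338.2]
-0.2445 0.015 [349.5 329.2]
-0.2445 0.022 [350.2 321.7]
-0.218 0.0065 [326.8 301.7]
-0.218 0.015 [327.5 292.5]
-0.218 0.022 [328. 285.]
0.004 [array([250.4, 365.6]), array([230.9, 330.4]), array([436. , 303.4]), array([408.7, 260.8])]
0.019 [array([250.9, 349.8]), array([231.1, 314.4]), array([438.3, 287.4]), array([410.7, 244.5])]
0.016748534377567778 0.0 5.225 [ -36.5   34.5   89.4    0.    56.1 -125.6]
```

The crop shows the finger's lower end at about crop (345,305), on or above tail2's top face, and nothing is held. I'll open and look at how low the tips actually reach.

Emit:
move_arm(series="0 0 0 0 0.4;0 0 0 0 0.4;0 0 0 0 0.4;0 0 0 0 0.4")

```text
time_s: 5.72
position: [0.5023, -0.226, 0.0059]
tool_rot: [[-1.0, 0.017, 0.0], [0.017, 1.0, 0.0], [-0.0, 0.0, -1.0]]
ft_force: [0.1, 0.5, 0.4]
grip_width: 0.0599
gripper_force: 0.0
```

```bash
python3 - <<'E'
from h import *
np.set_printoptions(precision=3,suppress=True)
d=snap('side');cv2.imwrite('pics/c3.png',cv2.resize(d['pixels'][225:285,260:330],(700,600),interpolation=2))
f=lambda p:((proj(d,p)-[260,225])*10)
for y in (-.2255-.031,-.2255+.031):
    for z in (.0065,.02): print(y,z,f([.5025,y,z])[0])
s=observe();print(s['grip_width'],s['position'],s['ft_force'])
for r in spotter.mark_of('tail2','side')[:5]: print(r['score'],r['point'])
E
```

```text
-0.2565 0.0065 [413.531 456.096]
-0.2565 0.02 [416.344 427.502]
-0.1945 0.0065 [311.8  286.15]
-0.1945 0.02 [313.589 256.908]
0.05977039244108793 [ 0.502 -0.226  0.006] [ 0.624 -0.805  0.069]
0.97 [0.4692, -0.5337, 0.0026]
0.93 [0.2566, -0.254, 0.0005]
0.89 [0.5172, -0.3837, 0.0007]
0.79 [0.5026, -0.2269, 0.0069]
0.79 [0.4857, -0.1476, 0.0048]
```

View pics/c3.png

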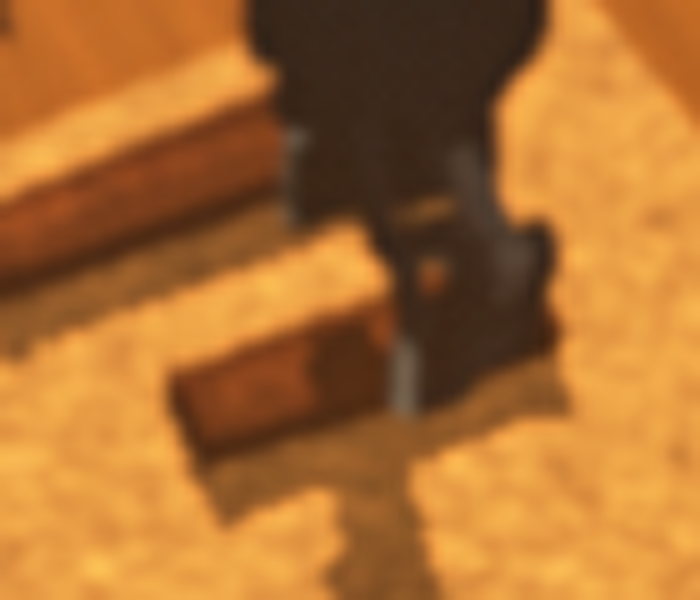

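The near finger's lower end shows at crop (405,415), which puts the tip at z about 0.024. The tips therefore stand about 15 mm higher than the TCP reading suggests, so I'll lower by 11 mm and watch the force.

Emit:
move_arm(series="0 0.2 0.4 0 0.2;0 0.2 0.8 0 0.2;0 0.2 1.1 0 0.2;0 0.2 1.1 0 0.2")

```text
time_s: 6.32
position: [0.5022, -0.2239, -0.0054]
tool_rot: [[-1.0, 0.017, -0.0], [0.017, 1.0, 0.0], [0.0, 0.0, -1.0]]
ft_force: [0.6, -0.1, -0.8]
grip_width: 0.0512
gripper_force: 0.0
```

```bash
python3 - <<'E'
from h import *
np.set_printoptions(precision=3,suppress=True)
d=snap('side');t=snap('top')
A=cv2.resize(d['pixels'][225:285,260:330],(700,600),interpolation=2)
cv2.imwrite('pics/c4.png',A)
f=lambda p:((proj(d,p)-[260,225])*10)
for z in (-.005,.005,.015): print(z,f([.5025,-.2235-.026,z])[0])
s=observe();print(s['grip_width'],s['position'],s['ft_force'])
E
```

```text
-0.005 [399.462 460.375]
0.005 [401.421 439.52 ]
0.015 [403.406 418.375]
0.051573673665202914 [ 0.502 -0.224 -0.005] [ 0.28   0.123 -0.413]
```

View pics/c4.png

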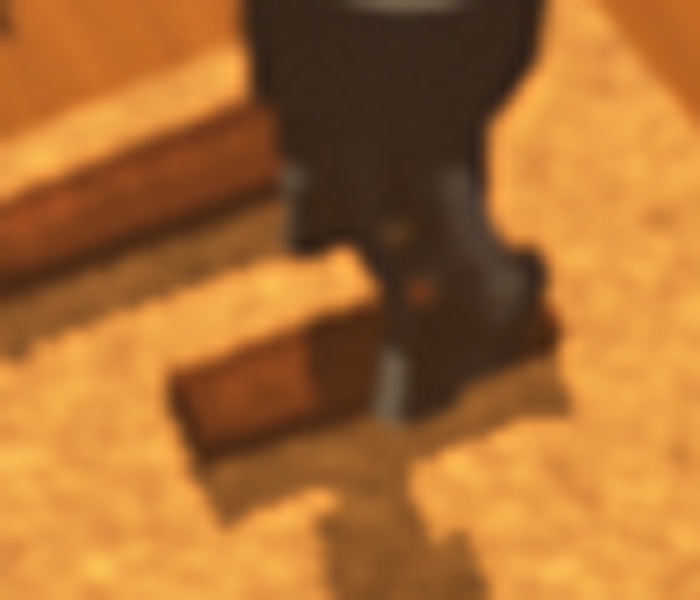

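The tip is now at crop (390,420), z about 0.014. I'll go 5 mm lower, then close lightly.

Emit:
move_arm(series="0 0 0.3 0 0.2;0 0 0.5 0 0.1;0 0 0.5 0 -0.45;0 0 0.5 0 -0.45;0 0 0.5 0 -0.45;0 0 0.5 0 -0.45", force=30)

```text
time_s: 7.18
position: [0.5025, -0.2241, -0.0098]
tool_rot: [[-1.0, 0.017, 0.001], [0.017, 1.0, -0.0], [-0.001, -0.0, -1.0]]
ft_force: [0.6, 1.3, 5.2]
grip_width: 0.0236
gripper_force: 2.6
```

```bash
python3 - <<'E'
from h import *
np.set_printoptions(precision=3,suppress=True)
d=snap('side');t=snap('top')
A=cv2.resize(d['pixels'][230:280,265:325],(600,500),interpolation=2)
B=cv2.resize(t['pixels'][195:255,310:350],(200,300),interpolation=2)
C=np.zeros((500,800,3),np.uint8);C[:,:600]=A;C[:300,600:]=B
cv2.imwrite('pics/c5.png',C)
s=observe();print(s['grip_width'],s['gripper_force'],s['position'],s['ft_force'],s['wrist_torque'])
f=lambda p:((proj(d,p)-[265,230])*10)[0]
for z in (-.01,.004,.019): print(z,f([.5025,-.2235-.012,z]),f([.5025,-.2235-.015,z]))
E
```

```text
0.023469831313517448 2.71116186024301 [ 0.503 -0.224 -0.01 ] [-0.273  2.048  5.807] [ 0.172 -0.101 -0.014]
-0.01 [325.406 381.852] [330.325 390.129]
0.004 [327.895 352.61 ] [332.866 360.922]
0.019 [330.612 320.649] [335.639 328.998]
```

View pics/c5.png

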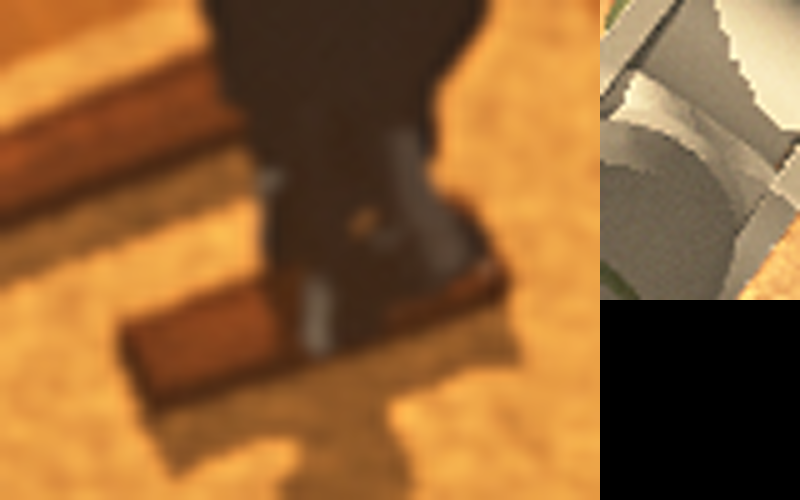

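The side view shows the near pad at crop (318,350), in front of tail2's near face with its tip just at the mat. So the fingers do straddle the piece, and the narrow closing target only just touched it. I'll raise 2 mm, close with 30 N, then lift.

Emit:
move_arm(series="0 0 -0.2 0 -0.45;0 0 -0.2 0 -1;0 0 -0.2 0 -1;0 0 -0.2 0 -1;0 0 -0.2 0 -1;0 0 -0.2 0 -1", force=30)

```text
time_s: 8.02
position: [0.5023, -0.224, -0.0082]
tool_rot: [[-1.0, 0.017, -0.0], [0.017, 1.0, 0.0], [0.0, 0.0, -1.0]]
ft_force: [0.1, 0.3, -0.2]
grip_width: -0.0
gripper_force: 0.0
```

The fingers closed fully, so they were resting on tail2's top edge at TCP -0.0098. That puts the tips about 28 mm behind the reported TCP, which also fits the earlier crops once a 10 mm finger thickness is allowed for. I'll go to TCP z -0.020 and close there.

Emit:
move_arm(series="0 0 -0.5 0 0.2;0 0 -0.5 0 0.2;0 0 -0.5 0 0.2;0 0 -0.5 0 0.2;0 0 0.6 0 0.2;0 0 1.2 0 0.2;0 0 1.2 0 0.2")

```text
time_s: 8.9
position: [0.5019, -0.2237, -0.0209]
tool_rot: [[-1.0, 0.017, -0.001], [0.017, 1.0, 0.001], [0.001, 0.001, -1.0]]
ft_force: [-0.6, 0.7, -1.3]
grip_width: 0.0515
gripper_force: 0.0
```

Emit:
move_arm(series="0 0 0 0 -0.1;0 0 0 0 -0.4;0 0 0 0 -0.7;0 0 0 0 -0.7;0 0 0 0 -0.7", force=30)

```text
time_s: 9.52
position: [0.5025, -0.2241, -0.0198]
tool_rot: [[-1.0, 0.017, 0.001], [0.017, 1.0, -0.0], [-0.001, -0.0, -1.0]]
ft_force: [-0.9, 0.3, 5.9]
grip_width: 0.0294
gripper_force: 30.2
```

Emit:
move_arm(series="0 0 -0.5 0 -0.7;0 0 -4 0 -0.7;0 0 -8 0 -0.7;0 0 -10 0 -0.7;0 0 -10 0 -0.7")

```text
time_s: 10.15
position: [0.5027, -0.2243, 0.081]
tool_rot: [[-1.0, 0.017, 0.002], [0.017, 1.0, -0.002], [-0.002, -0.002, -1.0]]
ft_force: [0.4, 0.7, -0.9]
grip_width: 0.0295
gripper_force: 29.9
```

```bash
cat >> h.py <<'E'
def two(n='tail1'):
    s=observe()
    print('tcp',np.round(s['position'],4),'gw %.4f gf %.1f'%(s['grip_width'],s['gripper_force']),'t',s['time_s'])
    for c in ('top','side'):
        optics.get_image(c)
        for r in spotter.mark_of(n,c)[:6]: print(c,round(float(r['score']),2),np.round(r['point'],3))
E
python3 - <<'E'
from h import *
two()
go(.5131,.1442,.085,176.7)
E
```

```text
tcp [ 0.5027 -0.2243  0.081 ] gw 0.0295 gf 29.9 t 10.15
top 0.92 [ 0.471 -0.537  0.003]
top 0.84 [ 0.519 -0.384  0.005]
top 0.7 [ 0.262 -0.258  0.002]
top 0.68 [0.509 0.036 0.043]
top 0.58 [ 0.741 -0.36  -0.001]
side 0.85 [ 0.518 -0.386 -0.001]
side 0.69 [ 0.26  -0.254 -0.001]
side 0.66 [ 0.504 -0.228  0.108]
side 0.66 [ 0.739 -0.36  -0.   ]
side 0.64 [ 0.47  -0.531  0.   ]
side 0.58 [ 0.482 -0.151  0.007]
 shift cm -0.50 36.80 -0.59 turn 2.3 phi 179.0 t 10.35 q6 -125.4
```

Tail2 is held with its bottom at about z 0.105. Now carrying it to pocket 2.

Emit:
move_arm(series="-0.5 6 0 2.3 -0.7;-0.5 12 0 2.3 -0.7;-0.5 18 0 2.3 -0.7;-0.5 24 0 2.3 -0.7;-0.5 30 0 2.3 -0.7;-0.5 36 0 2.3 -0.7;-0.5 36.8 0 2.3 -0.7;-0.5 36.8 0 2.3 -0.7")

```text
time_s: 11.35
position: [0.5133, 0.144, 0.0791]
tool_rot: [[-0.998, 0.056, -0.001], [0.056, 0.998, -0.0], [0.001, -0.0, -1.0]]
ft_force: [-0.2, -0.5, -0.2]
grip_width: 0.0292
gripper_force: 30.0
```

```bash
python3 - <<'E'
from h import *
two()
go(.5131,.1442,.0215,176.7)
E
```

```text
tcp [0.5133 0.144  0.0791] gw 0.0292 gf 30.0 t 11.35
top 0.95 [ 0.486 -0.146  0.001]
top 0.92 [ 0.471 -0.532 -0.   ]
top 0.91 [ 0.262 -0.259  0.002]
top 0.89 [ 0.74  -0.354  0.001]
top 0.86 [ 0.518 -0.384  0.004]
side 0.92 [ 0.471 -0.532  0.001]
side 0.81 [ 0.258 -0.255 -0.001]
side 0.79 [0.517 0.142 0.106]
side 0.71 [ 0.738 -0.358  0.   ]
side 0.68 [ 0.52  -0.385  0.003]
side 0.67 [ 0.486 -0.148  0.006]
 shift cm 0.07 0.16 5.82 turn -0.1 phi 176.6 t 11.55 q6 -83.8
```

Emit:
move_arm(series="0.1 0.1 3 0 -0.7;0.1 0.1 5 0 -0.7;0.1 0.1 5.8 0 -0.7;0.1 0.1 5.8 0 -0.7;0.1 0.1 5.8 0 -0.7")

```text
time_s: 12.18
position: [0.5132, 0.1447, 0.0227]
tool_rot: [[-0.998, 0.058, 0.001], [0.058, 0.998, 0.0], [-0.001, 0.0, -1.0]]
ft_force: [-0.5, -0.3, -0.4]
grip_width: 0.0294
gripper_force: 30.0
```

```bash
python3 - <<'E'
from h import *
two()
E
```

```text
tcp [0.5132 0.1447 0.0227] gw 0.0294 gf 30.0 t 12.175
top 0.68 [ 0.468 -0.535  0.003]
top 0.65 [ 0.484 -0.149  0.001]
top 0.65 [ 0.26  -0.257  0.   ]
top 0.62 [ 0.744 -0.358  0.001]
top 0.6 [ 0.518 -0.385  0.005]
side 0.98 [ 0.517 -0.386  0.001]
side 0.93 [ 0.259 -0.255  0.003]
side 0.86 [ 0.483 -0.147  0.009]
side 0.79 [ 0.741 -0.358 -0.   ]
side 0.76 [ 0.468 -0.532 -0.002]
side 0.47 [0.513 0.141 0.048]
```

Emit:
move_arm(series="0 0 0.15 0 -0.7;0 0 0.2 0 -0.7;0 0 0.2 0 -0.2;0 0 0.2 0 -0.05;0 0 0.2 0 -0.05;0 0 0.2 0 -0.05;0 0 0.2 0 -0.05;0 0 0.2 0 -0.05")

```text
time_s: 13.38
position: [0.5127, 0.1449, 0.0199]
tool_rot: [[-0.998, 0.057, 0.0], [0.057, 0.998, -0.0], [-0.0, -0.0, -1.0]]
ft_force: [0.7, -0.5, -0.1]
grip_width: 0.0401
gripper_force: 0.0
```

Emit:
move_arm(series="0 0 -1 0 -0.05;0 0 -4 0 -0.05;0 0 -9 0 -0.05;0 0 -9 0 -0.05")

```text
time_s: 13.88
position: [0.5146, 0.1451, 0.1138]
tool_rot: [[-0.998, 0.057, 0.008], [0.057, 0.998, 0.0], [-0.008, 0.001, -1.0]]
ft_force: [0.4, 0.2, -0.3]
grip_width: 0.0407
gripper_force: 0.0
```

```bash
python3 - <<'E'
from h import *
two()
go(.4845,-.150,.10,182)
E
```

```text
tcp [0.5146 0.1451 0.1138] gw 0.0407 gf 0.0 t 13.875
top 0.87 [ 0.259 -0.259  0.002]
top 0.85 [ 0.52  -0.386  0.003]
top 0.75 [ 0.484 -0.149  0.002]
top 0.73 [ 0.744 -0.357  0.   ]
top 0.72 [ 0.471 -0.534 -0.002]
side 0.86 [ 0.485 -0.148  0.007]
side 0.8 [ 0.516 -0.388  0.001]
side 0.8 [ 0.258 -0.256  0.001]
side 0.77 [ 0.47  -0.532  0.   ]
side 0.65 [0.515 0.14  0.048]
 shift cm 1.05 -29.60 0.91 turn -5.3 phi 176.7 t 14.07 q6 -83.7
```

Emit:
move_arm(series="1.05 -6 0.5 -5.3 0.2;1.05 -12 0.9 -5.3 0.2;1.05 -18 0.9 -5.3 0.2;1.05 -24 0.9 -5.3 0.2;1.05 -29.5 0.9 -5.3 0.2;1.05 -29.5 0.9 -5.3 0.2;1.05 -29.5 0.9 -5.3 0.2")

```text
time_s: 14.95
position: [0.4848, -0.1484, 0.1001]
tool_rot: [[-0.999, -0.035, -0.002], [-0.035, 0.999, 0.001], [0.002, 0.001, -1.0]]
ft_force: [0.4, 0.3, 0.0]
grip_width: 0.0509
gripper_force: 0.0
```

```bash
python3 - <<'E'
from h import *
np.set_printoptions(precision=3,suppress=True)
two()
d,o=tails('side')
for x in o: print(x['c'],'L %.3f W %.3f ang %.1f'%(x['L'],x['W'],x['ang']))
go(.4845,-.149,-.0195,182)
E
```

```text
tcp [ 0.485 -0.148  0.1  ] gw 0.0509 gf 0.0 t 14.95
top 0.93 [ 0.741 -0.358  0.001]
top 0.86 [0.512 0.147 0.046]
top 0.86 [ 0.522 -0.382  0.007]
top 0.62 [ 0.257 -0.258  0.001]
top 0.59 [ 0.472 -0.536 -0.001]
top 0.48 [ 0.483 -0.15   0.002]
side 0.94 [ 0.485 -0.146  0.006]
side 0.87 [ 0.519 -0.384  0.   ]
side 0.85 [ 0.742 -0.359 -0.   ]
side 0.72 [ 0.47  -0.532 -0.   ]
side 0.69 [0.511 0.142 0.046]
[0.522 0.183] L 0.103 W 0.044 ang -4.8
[ 0.482 -0.15 ] L 0.135 W 0.039 ang 2.7
[ 0.517 -0.384] L 0.163 W 0.038 ang 3.6
 shift cm 0.09 -0.09 12.04 turn 0.1 phi -177.9 t 15.25 q6 -122.5
```

Emit:
move_arm(series="0.1 -0.05 5 0 0.2;0.1 -0.05 10 0 0.2;0.1 -0.05 11.9 0 0.2;0.1 -0.05 11.9 0 0.2;0.1 -0.05 11.9 0 -0.3;0.1 -0.05 11.9 0 -0.7;0.1 -0.05 11.9 0 -0.7;0.1 -0.05 11.9 0 -0.7", force=30)

```text
time_s: 16.25
position: [0.485, -0.1496, -0.0169]
tool_rot: [[-0.999, -0.035, 0.002], [-0.035, 0.999, -0.001], [-0.002, -0.001, -1.0]]
ft_force: [-0.6, 2.6, 6.4]
grip_width: 0.0293
gripper_force: 30.3
```

Emit:
move_arm(series="0 0 -0.5 0 -0.7;0 0 -4 0 -0.7;0 0 -8 0 -0.7;0 0 -10 0 -0.7;0 0 -10 0 -0.7")

```text
time_s: 16.88
position: [0.4849, -0.1499, 0.0833]
tool_rot: [[-0.999, -0.035, 0.003], [-0.035, 0.999, -0.002], [-0.003, -0.002, -1.0]]
ft_force: [0.3, 0.1, -0.6]
grip_width: 0.0289
gripper_force: 30.0
```

```bash
python3 - <<'E'
from h import *
two()
go(.510,.0880,.080,176.7)
E
```

```text
tcp [ 0.4849 -0.1499  0.0833] gw 0.0289 gf 30.0 t 16.875
top 0.94 [ 0.469 -0.536 -0.001]
top 0.82 [ 0.26  -0.258  0.   ]
top 0.74 [0.514 0.145 0.042]
top 0.74 [ 0.521 -0.382  0.006]
top 0.72 [ 0.742 -0.357  0.001]
top 0.32 [0.51  0.038 0.043]
side 0.79 [ 0.47  -0.532  0.001]
side 0.76 [ 0.481 -0.15   0.105]
side 0.69 [ 0.74  -0.36   0.001]
side 0.61 [0.512 0.14  0.046]
 shift cm -3.45 23.62 0.11 turn 5.3 phi -178.0 t 17.07 q6 -122.6
```

Emit:
move_arm(series="-3.5 6 0 5.3 -0.7;-3.5 12 0 5.3 -0.7;-3.5 18 0 5.3 -0.7;-3.5 23.6 0 5.3 -0.7;-3.5 23.6 0 5.3 -0.7;-3.5 23.6 0 5.3 -0.7")

```text
time_s: 17.82
position: [0.5108, 0.0873, 0.0812]
tool_rot: [[-0.998, 0.057, -0.001], [0.057, 0.998, -0.0], [0.001, -0.0, -1.0]]
ft_force: [-0.3, -0.3, -0.3]
grip_width: 0.0292
gripper_force: 30.0
```

```bash
python3 - <<'E'
from h import *
np.set_printoptions(precision=3,suppress=True)
two()
d,o=tails('side')
# held-piece ends: mask re-projected on plane of its top
for r in spotter.cut_out('tail1','side'):
    m=np.array(r['pixels']);ys,xs=np.nonzero(m)
    X=onz(d,np.c_[xs,ys],.115)
    if abs(X[:,1].mean()-.088)<.03: print('held x range @.115',X[:,0].min(),X[:,0].max())
go(.5105,.0880,.0230,176.7)
E
```

```text
tcp [0.511 0.087 0.081] gw 0.0292 gf 30.0 t 17.825
top 0.84 [ 0.742 -0.356 -0.001]
top 0.64 [ 0.518 -0.383  0.004]
top 0.64 [ 0.468 -0.533  0.002]
top 0.6 [ 0.26  -0.259  0.001]
top 0.52 [0.513 0.149 0.047]
top 0.18 [ 0.736 -0.185 -0.003]
side 0.72 [ 0.516 -0.385 -0.   ]
side 0.66 [ 0.469 -0.53   0.004]
side 0.63 [ 0.74  -0.361 -0.001]
side 0.59 [ 0.26  -0.258 -0.   ]
side 0.52 [0.51  0.089 0.104]
side 0.46 [0.511 0.141 0.048]
held x range @.115 0.4427599703362781 0.5762344984667019
 shift cm 0.07 0.11 5.89 turn -0.1 phi 176.6 t 18.18 q6 -90.1
```

Emit:
move_arm(series="0.05 0 3 0 -0.7;0.05 0 5 0 -0.7;0.05 0 5.9 0 -0.7;0.05 0 6 0 -0.7;0.05 0 6 0 -0.7;0.05 0 6 0 -0.7")

```text
time_s: 18.92
position: [0.5108, 0.0874, 0.0223]
tool_rot: [[-0.998, 0.057, 0.001], [0.057, 0.998, -0.0], [-0.001, -0.0, -1.0]]
ft_force: [-0.7, -1.2, 2.9]
grip_width: 0.0295
gripper_force: 32.4
```

```bash
python3 - <<'E'
from h import *
two()
E
```

```text
tcp [0.5108 0.0874 0.0223] gw 0.0295 gf 32.4 t 18.925
top 0.92 [ 0.257 -0.26  -0.001]
top 0.8 [ 0.469 -0.536  0.001]
top 0.65 [ 0.518 -0.384  0.006]
top 0.57 [ 0.743 -0.357 -0.003]
side 0.94 [ 0.259 -0.255  0.002]
side 0.89 [ 0.518 -0.386 -0.001]
side 0.81 [0.511 0.086 0.046]
side 0.74 [ 0.74  -0.358 -0.002]
side 0.7 [ 0.468 -0.532  0.004]
side 0.62 [0.515 0.142 0.047]
```

Light contact on the battens (about 3 N), so I'm releasing with a small opening and going up.

Emit:
move_arm(series="0 0 0 0 -0.2;0 0 0 0 -0.05;0 0 0 0 -0.05;0 0 0 0 -0.05;0 0 0 0 -0.05")

```text
time_s: 19.75
position: [0.5105, 0.0876, 0.0218]
tool_rot: [[-0.998, 0.057, -0.0], [0.057, 0.998, 0.0], [0.0, 0.0, -1.0]]
ft_force: [-0.6, 0.2, 0.7]
grip_width: 0.0407
gripper_force: 0.0
```

Emit:
move_arm(series="0 0 -1 0 -0.05;0 0 -4 0 -0.05;0 0 -8 0 -0.05;0 0 -8 0 -0.05")

```text
time_s: 20.25
position: [0.512, 0.0876, 0.1051]
tool_rot: [[-0.998, 0.057, 0.007], [0.057, 0.998, -0.0], [-0.007, 0.0, -1.0]]
ft_force: [-0.0, 0.4, -0.6]
grip_width: 0.0406
gripper_force: 0.0
```

```bash
python3 - <<'E'
from h import *
two()
go(.518,-.3855,.10,185)
E
```

```text
tcp [0.512  0.0876 0.1051] gw 0.0406 gf 0.0 t 20.25
top 0.95 [ 0.26  -0.261  0.001]
top 0.93 [ 0.739 -0.36   0.001]
top 0.91 [ 0.471 -0.535 -0.001]
top 0.77 [ 0.519 -0.384  0.005]
top 0.46 [0.512 0.147 0.045]
side 0.91 [0.51  0.089 0.045]
side 0.82 [ 0.258 -0.255  0.002]
side 0.74 [ 0.739 -0.359 -0.   ]
side 0.69 [ 0.518 -0.383  0.   ]
side 0.47 [0.513 0.142 0.046]
 shift cm -3.52 -47.19 0.11 turn -8.3 phi 176.7 t 20.45 q6 -90.1
```

Emit:
move_arm(series="-0.5 -6 0 -8.3 0.2;-1 -12 0 -8.3 0.2;-1.4 -18 0 -8.3 0.2;-1.8 -24 0 -8.3 0.2;-2.3 -30 0 -8.3 0.2;-2.7 -36 0 -8.3 0.2;-3.1 -42 0 -8.3 0.2;-3.5 -47.2 0 -8.3 0.2")

```text
time_s: 21.45
position: [0.5177, -0.3876, 0.1005]
tool_rot: [[-0.996, -0.087, -0.001], [-0.087, 0.996, 0.002], [0.001, 0.002, -1.0]]
ft_force: [0.2, 0.0, 1.0]
grip_width: 0.0511
gripper_force: 0.0
```

Emit:
move_arm(series="0 0 0 0 0.2;0 0 0 0 0.2")

```text
time_s: 21.7
position: [0.518, -0.3848, 0.1007]
tool_rot: [[-0.996, -0.087, -0.002], [-0.087, 0.996, 0.002], [0.001, 0.002, -1.0]]
ft_force: [0.4, 1.0, 0.4]
grip_width: 0.0513
gripper_force: 0.0
```

```bash
python3 - <<'E'
from h import *
np.set_printoptions(precision=3,suppress=True)
two()
d,o=tails('side')
for x in o: print(x['c'],'L %.3f W %.3f ang %.1f'%(x['L'],x['W'],x['ang']))
go(.5175,-.385,-.0180,185)
E
```

```text
tcp [ 0.518 -0.385  0.101] gw 0.0513 gf 0.0 t 21.7
top 0.92 [0.509 0.085 0.042]
top 0.77 [ 0.469 -0.535  0.001]
top 0.67 [ 0.743 -0.359  0.001]
top 0.62 [0.512 0.158 0.045]
top 0.52 [ 0.261 -0.26   0.004]
side 0.82 [ 0.259 -0.254  0.001]
side 0.69 [ 0.469 -0.532  0.002]
side 0.61 [0.512 0.153 0.045]
side 0.59 [ 0.518 -0.383 -0.   ]
[0.492 0.124] L 0.071 W 0.043 ang -1.1
 shift cm 0.12 -0.01 12.01 turn 0.1 phi -174.9 t 22.00 q6 -142.1
```

Tail2's mark has moved from y 0.1445 to about 0.155, so it may have been knocked. Checking with a crop.

```bash
python3 - <<'E'
from h import *
np.set_printoptions(precision=3,suppress=True)
d=snap('top');e=snap('side')
A=cv2.resize(d['pixels'][175:265,165:265],(450,405),interpolation=2)
B=cv2.resize(e['pixels'][120:220,205:300],(340,358),interpolation=2)
C=np.zeros((410,800,3),np.uint8);C[:405,:450]=A;C[:358,455:795]=B
cv2.imwrite('pics/c6.png',C)
E
```

```text
(no output)
```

View pics/c6.png

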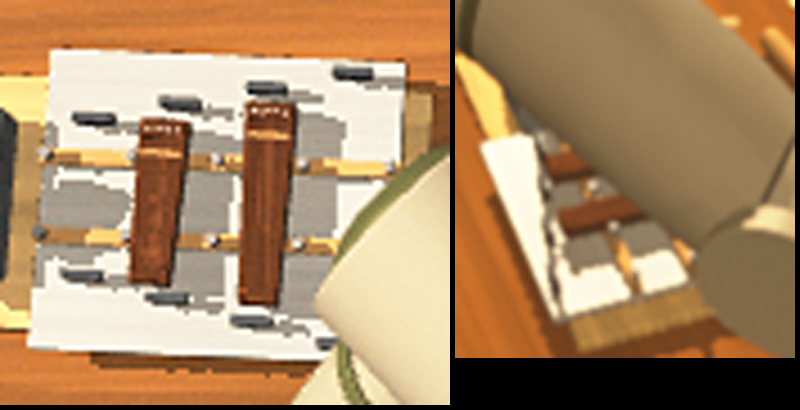

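The crop shows tail2 at crop (158,200), pushed toward the case and lying against the pins at (131,158) and (125,238). It still looks flat and aligned. Tail3 sits well at (267,205). I'll load tail4 now and re-centre tail2 afterwards.

Emit:
move_arm(series="0.1 0 5 0 0.2;0.1 0 10 0 0.2;0.1 0 11.8 0 0.2;0.1 0 11.8 0 0.2;0.1 0 11.8 0 -0.3;0.1 0 11.8 0 -0.7;0.1 0 11.8 0 -0.7;0.1 0 11.8 0 -0.7", force=30)

```text
time_s: 23.1
position: [0.5183, -0.3866, -0.0138]
tool_rot: [[-0.996, -0.088, 0.003], [-0.088, 0.996, -0.003], [-0.003, -0.003, -1.0]]
ft_force: [0.1, 1.3, 7.2]
grip_width: 0.0287
gripper_force: 29.8
```

```bash
python3 - <<'E'
from h import *
two()
E
```

```text
tcp [ 0.5183 -0.3866 -0.0138] gw 0.0287 gf 29.8 t 23.1
top 0.88 [ 0.471 -0.537 -0.001]
top 0.81 [ 0.74  -0.358 -0.   ]
top 0.78 [0.514 0.159 0.046]
top 0.61 [ 0.261 -0.26  -0.   ]
top 0.57 [0.512 0.084 0.043]
side 0.91 [ 0.255 -0.252  0.001]
side 0.85 [ 0.737 -0.358  0.003]
side 0.79 [ 0.515 -0.385 -0.002]
side 0.55 [ 0.472 -0.531 -0.003]
```

Emit:
move_arm(series="0 0 -0.5 0 -0.7;0 0 -4 0 -0.7;0 0 -8 0 -0.7;0 0 -10 0 -0.7;0 0 -10 0 -0.7")

```text
time_s: 23.92
position: [0.5179, -0.3862, 0.0857]
tool_rot: [[-0.996, -0.087, 0.002], [-0.087, 0.996, -0.003], [-0.002, -0.003, -1.0]]
ft_force: [-0.1, 0.5, -0.8]
grip_width: 0.0287
gripper_force: 29.9
```

```bash
python3 - <<'E'
from h import *
two()
go(.5075,.0315,.085,176.7)
E
```

```text
tcp [ 0.5179 -0.3862  0.0857] gw 0.0287 gf 29.9 t 23.925
top 0.96 [0.51  0.159 0.044]
top 0.81 [0.51  0.084 0.045]
top 0.66 [ 0.74  -0.355  0.001]
top 0.64 [ 0.469 -0.535  0.001]
top 0.48 [ 0.259 -0.26   0.002]
side 0.97 [ 0.518 -0.384  0.098]
side 0.74 [ 0.256 -0.254  0.001]
side 0.7 [ 0.739 -0.36  -0.001]
side 0.67 [ 0.47  -0.532 -0.   ]
side 0.62 [0.511 0.088 0.048]
 shift cm -2.70 41.60 -0.17 turn 8.3 phi -175.0 t 24.12 q6 -142.2
```

Emit:
move_arm(series="-0.4 6 0 8.3 -0.7;-0.8 12 0 8.3 -0.7;-1.2 18 0 8.3 -0.7;-1.6 24 0 8.3 -0.7;-2 30 0 8.3 -0.7;-2.3 36 0 8.3 -0.7;-2.7 41.6 0 8.3 -0.7;-2.7 41.6 0 8.3 -0.7")

```text
time_s: 25.12
position: [0.5069, 0.0344, 0.0832]
tool_rot: [[-0.999, 0.052, -0.002], [0.052, 0.999, 0.001], [0.002, 0.001, -1.0]]
ft_force: [0.4, 0.1, -0.8]
grip_width: 0.0287
gripper_force: 30.1
```

```bash
python3 - <<'E'
from h import *
two()
d=snap('side')
for r in spotter.cut_out('tail1','side'):
    m=np.array(r['pixels']);ys,xs=np.nonzero(m)
    X=onz(d,np.c_[xs,ys],.115)
    if abs(X[:,1].mean()-.032)<.03: print('held x range @.115',X[:,0].min(),X[:,0].max(),X[:,1].mean())
go(.5075,.0315,.0300,176.7)
E
```

```text
tcp [0.5069 0.0344 0.0832] gw 0.0287 gf 30.1 t 25.125
top 0.77 [ 0.26  -0.258  0.003]
top 0.63 [ 0.469 -0.536 -0.001]
top 0.57 [ 0.741 -0.358 -0.002]
top 0.36 [0.511 0.083 0.043]
side 0.92 [ 0.258 -0.255  0.002]
side 0.89 [0.507 0.031 0.099]
side 0.86 [ 0.472 -0.532  0.002]
side 0.82 [ 0.739 -0.358  0.001]
side 0.68 [0.511 0.154 0.049]
 shift cm 0.06 0.16 5.36 turn -0.1 phi 176.6 t 25.43 q6 -96.6
```

Emit:
move_arm(series="0 0.2 3 0 -0.7;0 0.2 4.5 0 -0.7;0 0.2 5.4 0 -0.7;0 0.2 5.6 0 -0.7;0 0.2 5.6 0 -0.7;0 0.2 5.6 0 -0.7")

```text
time_s: 26.18
position: [0.5083, 0.033, 0.0284]
tool_rot: [[-0.998, 0.057, 0.001], [0.057, 0.998, -0.0], [-0.001, -0.0, -1.0]]
ft_force: [-0.5, -0.3, -1.2]
grip_width: 0.0284
gripper_force: 30.1
```

```bash
python3 - <<'E'
from h import *
two()
E
```

```text
tcp [0.5083 0.033  0.0284] gw 0.0284 gf 30.1 t 26.175
top 0.82 [ 0.261 -0.258  0.001]
top 0.8 [ 0.469 -0.537  0.002]
top 0.72 [ 0.739 -0.359  0.001]
top 0.47 [0.512 0.159 0.045]
side 0.9 [0.507 0.031 0.048]
side 0.79 [ 0.74  -0.36   0.002]
side 0.76 [0.509 0.087 0.048]
side 0.74 [ 0.257 -0.256  0.002]
side 0.58 [ 0.468 -0.533 -0.001]
side 0.42 [0.512 0.155 0.048]
```

Emit:
move_arm(series="0 0 0.15 0 -0.7;0 0 0.3 0 -0.7;0 0 0.3 0 -0.7;0 0 0.3 0 -0.2;0 0 0.3 0 -0.05;0 0 0.3 0 -0.05;0 0 0.3 0 -0.05;0 0 0.3 0 -0.05")

```text
time_s: 27.38
position: [0.508, 0.0331, 0.0248]
tool_rot: [[-0.998, 0.057, -0.0], [0.057, 0.998, 0.0], [0.0, 0.0, -1.0]]
ft_force: [1.3, -1.2, 0.4]
grip_width: 0.0402
gripper_force: 0.0
```

Emit:
move_arm(series="0 0 -1 0 -0.05;0 0 -4 0 -0.05;0 0 -7 0 -0.05;0 0 -7 0 -0.05")

```text
time_s: 27.88
position: [0.5092, 0.0329, 0.0974]
tool_rot: [[-0.998, 0.057, 0.005], [0.057, 0.998, -0.001], [-0.005, -0.001, -1.0]]
ft_force: [0.2, 0.1, -0.7]
grip_width: 0.0406
gripper_force: 0.0
```

```bash
python3 - <<'E'
from h import *
two()
go(.512,.154,.095,176.7)
E
```

```text
tcp [0.5092 0.0329 0.0974] gw 0.0406 gf 0.0 t 27.875
top 0.98 [ 0.262 -0.261  0.002]
top 0.91 [ 0.739 -0.357  0.001]
top 0.86 [ 0.473 -0.535 -0.   ]
top 0.44 [0.514 0.084 0.043]
side 0.9 [ 0.739 -0.358 -0.   ]
side 0.89 [0.511 0.086 0.045]
side 0.75 [0.507 0.035 0.042]
side 0.66 [ 0.47  -0.534  0.   ]
side 0.6 [ 0.257 -0.257 -0.003]
side 0.53 [0.514 0.154 0.047]
 shift cm 0.25 12.09 -0.07 turn 0.0 phi 176.7 t 28.07 q6 -96.3
```

Tail4 is in pocket 4. Now I'll regrip tail2, which is at about y 0.157 after correcting for network bias, and re-centre it.

Emit:
move_arm(series="0.3 6 0 0 0.2;0.3 12.3 0 0 0.2;0.3 12.3 0 0 0.2;0.3 12.3 0 0 0.2")

```text
time_s: 28.58
position: [0.5117, 0.1558, 0.0942]
tool_rot: [[-0.998, 0.057, -0.001], [0.057, 0.998, -0.0], [0.001, -0.001, -1.0]]
ft_force: [-0.1, -0.4, 0.7]
grip_width: 0.0508
gripper_force: 0.0
```

```bash
python3 - <<'E'
from h import *
two()
go(.513,.1565,.020,176.7)
E
```

```text
tcp [0.5117 0.1558 0.0942] gw 0.0508 gf 0.0 t 28.575
top 0.93 [0.511 0.084 0.042]
top 0.88 [0.508 0.03  0.046]
top 0.87 [ 0.74  -0.356 -0.001]
top 0.74 [ 0.47  -0.536 -0.002]
top 0.62 [ 0.26  -0.258  0.   ]
side 0.8 [0.507 0.033 0.039]
side 0.74 [ 0.259 -0.254  0.   ]
side 0.7 [ 0.467 -0.533  0.001]
side 0.68 [0.511 0.087 0.044]
side 0.67 [0.513 0.153 0.048]
side 0.61 [ 0.739 -0.359 -0.003]
 shift cm -0.07 0.17 7.48 turn -0.1 phi 176.6 t 28.77 q6 -82.5
```

Emit:
move_arm(series="0 0.1 4 0 0.2;0 0.1 7 0 0.2;0 0.1 7.4 0 0.2;0 0.1 7.4 0 0.2;0 0.1 7.4 0 -0.3;0 0.1 7.4 0 -0.7;0 0.1 7.4 0 -0.7;0 0.1 7.4 0 -0.7", force=30)

```text
time_s: 29.78
position: [0.5129, 0.1571, 0.0223]
tool_rot: [[-0.998, 0.057, 0.003], [0.057, 0.998, 0.0], [-0.003, 0.0, -1.0]]
ft_force: [-0.2, -0.3, 6.9]
grip_width: 0.0292
gripper_force: 29.8
```

```bash
python3 - <<'E'
from h import *
two()
go(.513,.1440,.0275,176.7)
E
```

```text
tcp [0.5129 0.1571 0.0223] gw 0.0292 gf 29.8 t 29.775
top 0.95 [0.511 0.032 0.044]
top 0.94 [ 0.469 -0.534  0.002]
top 0.9 [ 0.739 -0.356 -0.   ]
top 0.71 [0.513 0.085 0.041]
top 0.67 [ 0.259 -0.257 -0.004]
side 0.89 [ 0.739 -0.358 -0.   ]
side 0.82 [0.507 0.033 0.043]
side 0.77 [0.51  0.085 0.042]
side 0.71 [ 0.258 -0.254  0.003]
side 0.64 [ 0.469 -0.532 -0.   ]
side 0.48 [0.512 0.155 0.046]
 shift cm -0.08 -1.31 -0.52 turn 0.0 phi 176.7 t 29.98 q6 -82.3
```

Emit:
move_arm(series="0 0 -1 0 -0.7;0 -0.6 -1.2 0 -0.7;0 -1.3 -1.2 0 -0.7;0 -1.3 -1.2 0 -0.7;0 -1.3 -0.4 0 -0.7;0 -1.3 0.1 0 -0.7;0 -1.3 0.1 0 -0.7;0 -1.3 0.1 0 -0.7")

```text
time_s: 30.98
position: [0.5119, 0.144, 0.0212]
tool_rot: [[-0.998, 0.057, 0.002], [0.057, 0.998, -0.0], [-0.002, -0.0, -1.0]]
ft_force: [-5.7, -1.6, 17.4]
grip_width: 0.0295
gripper_force: 34.3
```

```bash
python3 - <<'E'
from h import *
two()
E
```

```text
tcp [0.5119 0.144  0.0212] gw 0.0295 gf 34.3 t 30.975
top 0.72 [0.506 0.033 0.046]
top 0.6 [ 0.741 -0.357 -0.002]
top 0.6 [ 0.471 -0.533  0.   ]
top 0.58 [ 0.257 -0.257  0.001]
top 0.56 [0.513 0.087 0.043]
top 0.2 [0.515 0.146 0.046]
side 0.85 [ 0.472 -0.533  0.001]
side 0.72 [ 0.739 -0.359 -0.   ]
side 0.64 [0.512 0.141 0.049]
side 0.62 [ 0.257 -0.251  0.002]
side 0.61 [0.509 0.087 0.046]
side 0.58 [0.508 0.03  0.042]
```

Emit:
move_arm(series="0 0 -0.2 0 -0.7;0 0 -0.2 0 -0.2;0 0 -0.2 0 -0.05;0 0 -0.2 0 -0.05;0 0 -0.2 0 -0.05;0 0 -0.2 0 -0.05;0 0 -0.2 0 -0.05")

```text
time_s: 32.05
position: [0.5114, 0.144, 0.0219]
tool_rot: [[-0.998, 0.057, -0.0], [0.057, 0.998, -0.0], [0.0, -0.0, -1.0]]
ft_force: [0.9, 1.9, 0.6]
grip_width: 0.0406
gripper_force: 0.0
```

Emit:
move_arm(series="0 0 -1 0 -0.05;0 0 -5 0 -0.05;0 0 -11 0 -0.05;0 0 -17 0 -0.05;-8 0 -17 0 -0.05;12 0 -17 0 -0.05;16 0 -17 0 -0.05;16 0 -17 0 -0.05")

```text
time_s: 33.05
position: [0.3848, 0.1512, 0.192]
tool_rot: [[-0.998, 0.057, -0.0], [0.057, 0.998, 0.0], [0.0, 0.0, -1.0]]
ft_force: [0.4, 0.1, 1.2]
grip_width: 0.0402
gripper_force: 0.0
```

```bash
python3 - <<'E'
from h import *
two()
d=snap('top');e=snap('side')
A=cv2.resize(d['pixels'][165:275,110:270],(480,330),interpolation=2)
B=cv2.resize(e['pixels'][105:225,200:300],(310,372),interpolation=2)
C=np.zeros((400,800,3),np.uint8);C[:330,:480]=A;C[:372,485:795]=B
cv2.imwrite('pics/c7.png',C)
for n in ('key_grip','brake_tip'):
  for c in ('top','side'):
    optics.get_image(c)
    for f in (spotter.mark_of,spotter.find_in):
        for r in f(n,c)[:2]: print(n,c,f.__name__,round(float(r['score']),2),np.round(r['point'],3))
E
```

```text
tcp [0.3848 0.1512 0.192 ] gw 0.0402 gf 0.0 t 33.05
top 0.86 [0.509 0.148 0.045]
top 0.76 [0.51  0.081 0.04 ]
top 0.69 [ 0.742 -0.359 -0.003]
top 0.62 [ 0.257 -0.259  0.001]
top 0.62 [ 0.47  -0.534 -0.002]
top 0.41 [ 0.511  0.119 -0.   ]
side 0.96 [0.507 0.035 0.042]
side 0.88 [ 0.259 -0.255  0.   ]
side 0.77 [ 0.741 -0.36   0.001]
side 0.76 [0.511 0.088 0.046]
side 0.72 [ 0.471 -0.532  0.002]
side 0.69 [0.51  0.144 0.048]
key_grip top call 0.23 [0.514 0.091 0.047]
key_grip top call 0.65 [0.52  0.299 0.115]
key_grip top call 0.53 [0.49  0.368 0.111]
key_grip side call 0.47 [0.521 0.303 0.098]
key_grip side call 0.64 [0.52  0.299 0.099]
brake_tip top call 0.44 [0.486 0.374 0.103]
brake_tip side call 0.46 [0.489 0.376 0.103]
brake_tip side call 0.44 [0.494 0.368 0.102]
```

View pics/c7.png

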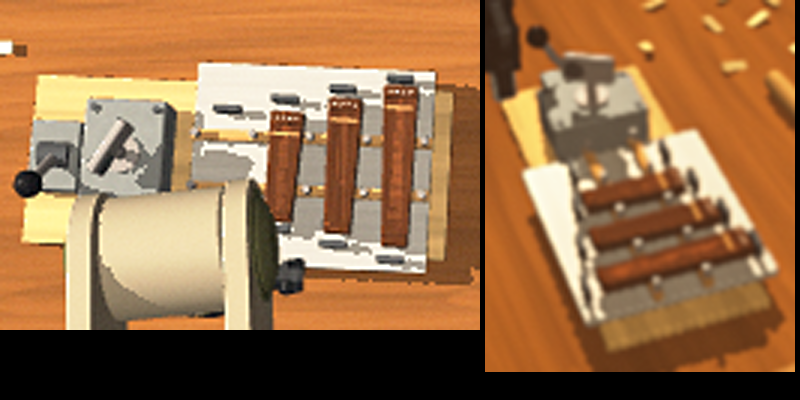

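All three tailpieces lie in their pockets, at crop A (285,165), (343,165) and (399,165). The key leaf runs from (93,172) to (130,122), and the brake knob is at (28,184). Now measuring the leaf angle.

```bash
cat >> h.py <<'E'
def key():
    for c in ('top','side'):
        d=snap(c)
        for r in spotter.cut_out('key_grip',c)[:2]:
            ys,xs=np.nonzero(r['pixels'])
            if len(xs)<15: continue
            X=onz(d,np.c_[xs,ys],.115 if c=='top' else .102)[:,:2]
            v=np.linalg.svd(X-X.mean(0),full_matrices=0)[2][0]
            print(c,round(float(r['score']),2),len(xs),X.mean(0).round(4),'ang %.1f'%np.degrees(np.arctan2(v[1],v[0])),'range',X.min(0).round(3),X.max(0).round(3))
E
python3 - <<'E'
from h import *
key()
go(.521,.298,.16,144)
E
```

```text
top 0.69 142 [0.5203 0.2917] ang 146.3 range [0.497 0.272] [0.545 0.313]
top 0.67 534 [0.4972 0.0248] ang 177.0 range [0.423 0.008] [0.572 0.039]
side 0.47 141 [0.5241 0.295 ] ang -74.3 range [0.498 0.258] [0.553 0.33 ]
 shift cm -12.58 15.43 3.19 turn 32.7 phi 176.7 t 34.15 q6 -81.8
```

Emit:
move_arm(series="-6 7 1 10 0;-12.7 15.3 3 20 0;-12.7 15.3 3 30 0;-12.7 15.3 3 31.7 0;-12.7 15.3 3 31.7 0;-12.7 15.3 3 31.7 0")

```text
time_s: 34.9
position: [0.5217, 0.2961, 0.1622]
tool_rot: [[-0.82, 0.573, 0.0], [0.573, 0.82, -0.0], [-0.0, -0.0, -1.0]]
ft_force: [0.4, -0.8, -0.3]
grip_width: 0.0431
gripper_force: 0.0
```

```bash
python3 - <<'E'
from h import *
key()
go(.5215,.297,.062,145)
E
```

```text
side 0.69 165 [0.5227 0.2933] ang -85.9 range [0.496 0.248] [0.553 0.333]
 shift cm 0.09 0.03 10.05 turn -0.0 phi 145.0 t 35.10 q6 -36.7
```

Emit:
move_arm(series="0.1 0 4 0 0;0.1 0 7 0 0;0.1 0 8.5 0 0;0.1 0 10 0 0;0.1 0 10 0 0;0.1 0 10 0 0", force=70)

```text
time_s: 35.85
position: [0.5219, 0.2974, 0.0628]
tool_rot: [[-0.819, 0.573, 0.002], [0.573, 0.819, 0.001], [-0.001, 0.001, -1.0]]
ft_force: [-0.3, -0.0, -0.2]
grip_width: 0.043
gripper_force: 0.0
```

Emit:
move_arm(series="0 0 0 0 -0.3;0 0 0 0 -0.5;0 0 0 0 -0.7;0 0 0 0 -1;0 0 0 0 -1;0 0 0 0 -1")

```text
time_s: 36.6
position: [0.5233, 0.2995, 0.0626]
tool_rot: [[-0.82, 0.573, 0.005], [0.573, 0.82, 0.005], [-0.002, 0.007, -1.0]]
ft_force: [7.5, 11.8, -3.0]
grip_width: 0.0088
gripper_force: 68.9
```

The key is gripped. The side force says its axis is about 3 mm farther along tool y, so I'll correct for that and begin winding.

Emit:
move_arm(series="0 0.3 0 0 -1;0 0.3 0 0 -1;0 0.3 0 0 -1")

```text
time_s: 36.98
position: [0.5233, 0.2995, 0.0626]
tool_rot: [[-0.819, 0.573, 0.001], [0.573, 0.819, -0.0], [-0.001, 0.0, -1.0]]
ft_force: [-1.0, -2.0, 5.7]
grip_width: 0.0086
gripper_force: 70.3
```

Emit:
move_arm(series="0 0 0 8 -1;0 0 0 16 -1;0 0 0 24 -1;0 0 0 32 -1;0 0 0 32 -1")

```text
time_s: 37.6
position: [0.523, 0.2994, 0.0626]
tool_rot: [[-0.389, 0.921, 0.0], [0.921, 0.389, -0.0], [-0.0, -0.0, -1.0]]
ft_force: [-1.6, -2.8, 6.2]
grip_width: 0.0089
gripper_force: 70.4
```

```bash
python3 - <<'E'
from h import *
s=observe();print(s['position'],s['ft_force'],s['wrist_torque'],s['grip_width'],s['gripper_force'],s['q'],s['time_s'])
E
```

```text
[0.52301111 0.29939272 0.0625723 ] [-1.62198391 -2.79892951  6.17073291] [-0.44273508  0.46499254 -0.07081832] 0.008940589340547207 70.42550325393677 [ 1.85589514e+01  3.43840920e+01  7.73303621e+01 -3.04323420e-02
  6.82887751e+01 -4.34690964e+00] 37.6
```

Emit:
move_arm(series="0 0 0 9 -1;0 0 0 18 -1;0 0 0 27 -1;0 0 0 36 -1;0 0 0 45 -1;0 0 0 54 -1;0 0 0 63 -1;0 0 0 72 -1")

```text
time_s: 38.6
position: [0.5224, 0.2996, 0.0626]
tool_rot: [[0.758, 0.653, -0.001], [0.653, -0.758, -0.0], [-0.001, -0.001, -1.0]]
ft_force: [-3.8, -1.1, 7.7]
grip_width: 0.0086
gripper_force: 70.6
```

```bash
python3 - <<'E'
from h import *
s=observe();print(s['position'],s['ft_force'],s['wrist_torque'],s['grip_width'],s['gripper_force'],s['q'][5],s['time_s'])
E
```

```text
[0.52239039 0.29964619 0.06258037] [-3.77664209 -1.06762222  7.6567195 ] [-0.05252852  0.81411927  0.11627859] 0.008552173571557773 70.62401533126831 67.84440809951094 38.6
```

Emit:
move_arm(series="0 0 0 9 -1;0 0 0 18 -1;0 0 0 27 -1;0 0 0 36 -1;0 0 0 45 -1;0 0 0 54 -1;0 0 0 63 -1;0 0 0 72 -1")

```text
time_s: 39.6
position: [0.5224, 0.3003, 0.0626]
tool_rot: [[0.855, -0.519, -0.001], [-0.519, -0.855, 0.001], [-0.001, -0.001, -1.0]]
ft_force: [-4.3, 2.5, 5.7]
grip_width: 0.0089
gripper_force: 70.5
```

```bash
python3 - <<'E'
from h import *
s=observe();R=s['tool_rot'];print(np.degrees(np.arctan2(R[1][0],R[0][0])),s['position'],s['ft_force'],s['wrist_torque'],s['grip_width'],s['gripper_force'],s['q'][5],s['time_s'])
E
```

```text
-31.254559251047645 [0.52244682 0.30029415 0.06256296] [-4.27312604  2.52042127  5.68858824] [0.44908591 0.5655176  0.1362443 ] 0.008895116040211266 70.45325875282288 139.84223157059668 39.6
```

Turned 176° so far. Now opening wide, turning back 180° without touching the leaf, and regripping.

Emit:
move_arm(series="0 0 0 0 1;0 0 0 0 1;0 0 0 0 1;0 0 0 0 1;0 0 0 0 1;0 0 0 -10 1;0 0 0 -20 1;0 0 0 -30 1")

```text
time_s: 40.6
position: [0.5231, 0.2997, 0.0619]
tool_rot: [[1.0, -0.011, 0.0], [-0.011, -1.0, -0.0], [0.0, 0.0, -1.0]]
ft_force: [0.1, 0.2, 0.0]
grip_width: 0.0853
gripper_force: 0.0
```

Emit:
move_arm(series="0 0 0 -10 1;0 0 0 -20 1;0 0 0 -30 1;0 0 0 -40 1;0 0 0 -50 1;0 0 0 -60 1;0 0 0 -70 1;0 0 0 -80 1")

```text
time_s: 41.6
position: [0.5231, 0.2997, 0.0619]
tool_rot: [[0.185, 0.983, 0.0], [0.983, -0.185, 0.0], [0.0, 0.0, -1.0]]
ft_force: [0.2, -0.6, 0.5]
grip_width: 0.0856
gripper_force: 0.0
```

Emit:
move_arm(series="0 0 0 -10 1;0 0 0 -20 1;0 0 0 -30 1;0 0 0 -40 1;0 0 0 -50 1;0 0 0 -60 1;0 0 0 -70 1;0 0 0 -70 1")

```text
time_s: 42.6
position: [0.5231, 0.2997, 0.0619]
tool_rot: [[-0.857, 0.516, -0.0], [0.516, 0.857, -0.0], [0.0, -0.0, -1.0]]
ft_force: [0.8, 0.6, 1.0]
grip_width: 0.0855
gripper_force: 0.0
```

Emit:
move_arm(series="0 0 0 0 0;0 0 0 0 -0.5;0 0 0 0 -1;0 0 0 0 -1;0 0 0 0 -1;0 0 0 0 -1;0 0 0 0 -1", force=70)

```text
time_s: 43.48
position: [0.5231, 0.2998, 0.0621]
tool_rot: [[-0.857, 0.515, 0.0], [0.515, 0.857, 0.0], [-0.0, 0.0, -1.0]]
ft_force: [-0.6, -0.9, 2.5]
grip_width: 0.009
gripper_force: 68.4
```

```bash
python3 - <<'E'
from h import *
s=observe();R=s['tool_rot'];print(np.degrees(np.arctan2(R[1][0],R[0][0])),s['position'],s['ft_force'],s['wrist_torque'],s['grip_width'],s['gripper_force'],s['q'][5],s['time_s'])
E
```

```text
149.013251187722 [0.52308931 0.29977604 0.06205701] [-0.64872946 -0.87910458  2.48804674] [ 0.0071052   0.14325745 -0.13465097] 0.00899163380015219 68.44472408294678 -40.439359988705036 43.475
```

Regripped cleanly. Second stroke, 184° to q6 about 143.

Emit:
move_arm(series="0 0 0 9 -1;0 0 0 18 -1;0 0 0 27 -1;0 0 0 36 -1;0 0 0 45 -1;0 0 0 54 -1;0 0 0 63 -1;0 0 0 72 -1")

```text
time_s: 44.48
position: [0.5228, 0.2996, 0.062]
tool_rot: [[0.229, 0.973, -0.0], [0.973, -0.229, -0.0], [-0.0, -0.0, -1.0]]
ft_force: [-1.8, -0.5, 3.8]
grip_width: 0.0086
gripper_force: 68.7
```

Emit:
move_arm(series="0 0 0 9 -1;0 0 0 18 -1;0 0 0 27 -1;0 0 0 36 -1;0 0 0 45 -1;0 0 0 54 -1;0 0 0 63 -1;0 0 0 72 -1")

```text
time_s: 45.48
position: [0.5225, 0.2999, 0.062]
tool_rot: [[0.997, 0.083, -0.001], [0.083, -0.997, 0.0], [-0.001, -0.0, -1.0]]
ft_force: [-2.8, 0.4, 4.3]
grip_width: 0.009
gripper_force: 68.7
```

Emit:
move_arm(series="0 0 0 9 -1;0 0 0 18 -1;0 0 0 27 -1;0 0 0 36 -1;0 0 0 36 -1")

```text
time_s: 46.1
position: [0.5226, 0.3001, 0.062]
tool_rot: [[0.858, -0.513, -0.001], [-0.513, -0.858, 0.0], [-0.001, -0.0, -1.0]]
ft_force: [-4.2, 2.9, 3.7]
grip_width: 0.0089
gripper_force: 68.8
```

```bash
python3 - <<'E'
from h import *
s=observe();R=s['tool_rot'];print(np.degrees(np.arctan2(R[1][0],R[0][0])),s['position'],s['ft_force'],s['wrist_torque'],s['grip_width'],s['gripper_force'],s['q'][5],s['time_s'])
E
```

```text
-30.894720586621837 [0.52259508 0.30006069 0.06202655] [-4.178741    2.94054582  3.68148233] [ 0.35171194  0.55706407 -0.02141104] 0.008907009276433111 68.81162166595459 139.4796266545021 46.1
```

Emit:
move_arm(series="0 0 0 0 1;0 0 0 0 1;0 0 0 0 1;0 0 0 0 1;0 0 0 0 1;0 0 0 -10 1;0 0 0 -20 1;0 0 0 -30 1")

```text
time_s: 47.1
position: [0.5231, 0.2997, 0.0619]
tool_rot: [[1.0, -0.011, 0.0], [-0.011, -1.0, 0.0], [0.0, -0.0, -1.0]]
ft_force: [1.3, 0.4, -0.7]
grip_width: 0.0851
gripper_force: 0.0
```

Emit:
move_arm(series="0 0 0 -10 1;0 0 0 -20 1;0 0 0 -30 1;0 0 0 -40 1;0 0 0 -50 1;0 0 0 -60 1;0 0 0 -70 1;0 0 0 -80 1")

```text
time_s: 48.1
position: [0.5231, 0.2997, 0.0619]
tool_rot: [[0.185, 0.983, 0.0], [0.983, -0.185, -0.0], [-0.0, 0.0, -1.0]]
ft_force: [-0.3, 0.2, -0.4]
grip_width: 0.0854
gripper_force: 0.0
```

Emit:
move_arm(series="0 0 0 -10 1;0 0 0 -20 1;0 0 0 -30 1;0 0 0 -40 1;0 0 0 -50 1;0 0 0 -60 1;0 0 0 -70 1;0 0 0 -70 1")

```text
time_s: 49.1
position: [0.5231, 0.2997, 0.0619]
tool_rot: [[-0.857, 0.516, 0.0], [0.516, 0.857, -0.0], [-0.0, -0.0, -1.0]]
ft_force: [0.2, -0.0, -0.9]
grip_width: 0.0856
gripper_force: 0.0
```

Emit:
move_arm(series="0 0 0 0 0;0 0 0 0 -0.5;0 0 0 0 -1;0 0 0 0 -1;0 0 0 0 -1;0 0 0 0 -1;0 0 0 0 -1", force=70)

```text
time_s: 49.98
position: [0.5231, 0.2998, 0.0621]
tool_rot: [[-0.857, 0.515, 0.0], [0.515, 0.857, 0.0], [-0.0, 0.0, -1.0]]
ft_force: [-0.4, 0.3, 2.7]
grip_width: 0.0087
gripper_force: 68.5
```

Emit:
move_arm(series="0 0 0 5 -1;0 0 0 10 -1;0 0 0 15 -1;0 0 0 15 -1")

```text
time_s: 50.48
position: [0.5231, 0.2997, 0.0621]
tool_rot: [[-0.695, 0.719, 0.0], [0.719, 0.695, 0.0], [-0.0, 0.0, -1.0]]
ft_force: [-1.7, 0.2, 3.0]
grip_width: 0.0087
gripper_force: 68.7
```

```bash
cat >> h.py <<'E'
def st():
    s=observe();R=s['tool_rot'];print('phi %.1f'%np.degrees(np.arctan2(R[1][0],R[0][0])),np.round(s['position'],4),'F',np.round(s['ft_force'],1),'T',np.round(s['wrist_torque'],2),round(float(s['grip_width']),4),round(float(s['gripper_force']),1),'q6 %.1f'%s['q'][5],'eff6 %.2f'%s['joint_efforts'][5],s['time_s'])
E
python3 - <<'E'
from h import *
st()
E
```

```text
phi 134.1 [0.5231 0.2997 0.0621] F [-1.7  0.2  3. ] T [ 0.04  0.2  -0.04] 0.0087 68.7 q6 -25.5 eff6 0.44 50.475
```

Emit:
move_arm(series="0 0 0 5 -1;0 0 0 10 -1;0 0 0 15 -1;0 0 0 15 -1")

```text
time_s: 50.98
position: [0.523, 0.2997, 0.062]
tool_rot: [[-0.487, 0.873, -0.0], [0.873, 0.487, -0.0], [0.0, -0.0, -1.0]]
ft_force: [-2.1, -1.4, 4.3]
grip_width: 0.0088
gripper_force: 68.8
```

```bash
python3 -c "from h import *;st()"
```

```text
phi 119.1 [0.523  0.2997 0.062 ] F [-2.1 -1.4  4.3] T [-0.1   0.31 -0.01] 0.0088 68.8 q6 -10.6 eff6 0.43 50.975
```

Emit:
move_arm(series="0 0 0 4 -1;0 0 0 8 -1;0 0 0 12 -1;0 0 0 12 -1")

```text
time_s: 51.48
position: [0.5229, 0.2996, 0.062]
tool_rot: [[-0.295, 0.955, -0.0], [0.955, 0.295, -0.0], [-0.0, -0.0, -1.0]]
ft_force: [-3.4, -0.5, 5.3]
grip_width: 0.0088
gripper_force: 69.0
```

```bash
python3 -c "from h import *;st()"
```

```text
phi 107.2 [0.5229 0.2996 0.062 ] F [-3.4 -0.5  5.3] T [-0.09  0.38 -0.05] 0.0088 69.0 q6 1.4 eff6 0.33 51.475
```

Emit:
move_arm(series="0 0 0 4 -1;0 0 0 8 -1;0 0 0 8 -1")

```text
time_s: 51.85
position: [0.523, 0.2996, 0.0622]
tool_rot: [[-0.165, 0.986, 0.001], [0.986, 0.165, -0.002], [-0.002, 0.0, -1.0]]
ft_force: [-3.0, -1.7, 6.2]
grip_width: 0.009
gripper_force: 123.0
```

```bash
python3 -c "from h import *;st()"
```

```text
phi 99.5 [0.523  0.2996 0.0622] F [-3.  -1.7  6.2] T [-0.25  0.38  2.79] 0.009 123.0 q6 9.1 eff6 3.07 51.85
```

Emit:
move_arm(series="0 0 0 4 -1;0 0 0 8 -1;0 0 0 8 -1")

```text
time_s: 52.22
position: [0.523, 0.2995, 0.0624]
tool_rot: [[-0.032, 0.999, 0.001], [0.999, 0.032, -0.003], [-0.003, 0.001, -1.0]]
ft_force: [-2.2, -2.9, 7.4]
grip_width: 0.0092
gripper_force: 215.7
```

```bash
python3 -c "from h import *;st()"
```

```text
phi 91.8 [0.523  0.2995 0.0624] F [-2.2 -2.9  7.4] T [-0.31  0.46  5.32] 0.0092 215.7 q6 16.9 eff6 5.62 52.225
```

Hard stop reached: torque rose to 5 N m. I'll ease back the overshoot and open.

Emit:
move_arm(series="0 0 0 -6 -1;0 0 0 -11 -1;0 0 0 -11 -1;0 0 0 -11 -1")

```text
time_s: 52.72
position: [0.523, 0.2996, 0.0621]
tool_rot: [[-0.215, 0.977, 0.0], [0.977, 0.215, -0.001], [-0.001, 0.0, -1.0]]
ft_force: [-1.1, -1.7, 4.9]
grip_width: 0.009
gripper_force: 94.1
```

```bash
python3 -c "from h import *;st()"
```

```text
phi 102.4 [0.523  0.2996 0.0621] F [-1.1 -1.7  4.9] T [-0.21  0.38  2.01] 0.009 94.1 q6 6.2 eff6 1.95 52.725
```

Emit:
move_arm(series="0 0 0 -4 -1;0 0 0 -4 0.2;0 0 0 -4 0.2;0 0 0 -4 0.2;0 0 0 -4 0.2;0 0 -4 -4 0.2;0 0 -10 -4 0.2;0 0 -14 -4 0.2")

```text
time_s: 53.72
position: [0.5234, 0.2998, 0.2047]
tool_rot: [[-0.276, 0.961, 0.003], [0.961, 0.276, 0.001], [0.0, 0.003, -1.0]]
ft_force: [0.3, 0.2, 0.1]
grip_width: 0.0513
gripper_force: 0.0
```

Emit:
move_arm(series="0 0 0 -10 0.2;0 0 0 -20 0;0 0 0 -30 -0.5;0 0 0 -40 -1;0 0 0 -50 -1;0 0 0 -60 -1;0 0 0 -70 -1;0 0 0 -71 -1")

```text
time_s: 54.72
position: [0.523, 0.2997, 0.2018]
tool_rot: [[-0.999, 0.053, -0.0], [0.053, 0.999, -0.0], [0.0, -0.0, -1.0]]
ft_force: [0.1, -0.2, -0.1]
grip_width: 0.0003
gripper_force: 0.0
```

```bash
python3 - <<'E'
from h import *
st();key()
for c in ('top','side'):
    optics.get_image(c)
    for n in ('brake_tip','tail1'):
        for r in spotter.mark_of(n,c)[:6]: print(c,n,round(float(r['score']),2),np.round(r['point'],3))
go(.43,.375,.20,176.7)
E
```

```text
phi 177.0 [0.523  0.2997 0.2018] F [ 0.1 -0.2 -0.1] T [-0.02  0.03 -0.01] 0.0003 0.0 q6 -68.4 eff6 -0.70 54.725
top 0.48 107 [0.5216 0.2859] ang -73.8 range [0.511 0.263] [0.534 0.308]
side 0.58 131 [0.5226 0.2937] ang -93.0 range [0.506 0.251] [0.541 0.341]
top tail1 0.92 [0.508 0.086 0.042]
top tail1 0.86 [ 0.47  -0.534 -0.   ]
top tail1 0.67 [ 0.26  -0.26   0.002]
top tail1 0.66 [0.509 0.148 0.045]
top tail1 0.66 [0.51  0.029 0.043]
top tail1 0.56 [ 0.742 -0.356  0.001]
side brake_tip 0.38 [0.489 0.372 0.103]
side tail1 0.84 [ 0.47  -0.531 -0.002]
side tail1 0.79 [ 0.74  -0.356  0.002]
side tail1 0.78 [ 0.259 -0.254  0.004]
side tail1 0.66 [0.509 0.087 0.046]
side tail1 0.64 [0.51  0.091 0.046]
side tail1 0.53 [0.509 0.143 0.048]
 shift cm 9.69 7.03 0.19 turn 0.3 phi 177.0 t 55.23 q6 -68.4
```

The key leaf is at 106°, which matches the hard stop. Tailpieces still in place. Next, the brake.

Emit:
move_arm(series="5 3.5 0 0 -1;9.7 7 0 0 -1;9.7 7 0 0 -1;9.7 7 0 0 -1;9.7 7 6 0 -1;9.7 7 11 0 -1;9.7 7 13.8 0 -1;9.7 7 13.8 0 -1")

```text
time_s: 56.22
position: [0.43, 0.3733, 0.0621]
tool_rot: [[-0.999, 0.054, -0.004], [0.054, 0.999, -0.002], [0.004, -0.002, -1.0]]
ft_force: [-0.3, -0.6, 0.6]
grip_width: -0.0001
gripper_force: 0.0
```

```bash
python3 - <<'E'
from h import *
st();go(.54,.371,.062,176.7)
E
```

```text
phi 176.9 [0.43   0.3733 0.0621] F [-0.3 -0.6  0.6] T [ 0.01 -0.01  0.02] -0.0001 0.0 q6 -57.8 eff6 -0.00 56.225
 shift cm -10.99 0.37 -0.03 turn 0.2 phi 176.9 t 56.23 q6 -57.8
```

Emit:
move_arm(series="-3 0.1 0 0 -1;-5 0.2 0 0 -1;-6 0.2 0 0 -1;-7 0.2 0 0 -1;-8 0.3 0 0 -1;-9 0.3 0 0 -1;-10 0.3 0 0 -1;-10 0.3 0 0 -1")

```text
time_s: 57.22
position: [0.5306, 0.3723, 0.0636]
tool_rot: [[-0.999, 0.053, 0.0], [0.053, 0.999, 0.0], [-0.0, 0.0, -1.0]]
ft_force: [-1.0, 0.5, 0.3]
grip_width: -0.0001
gripper_force: 0.0
```

```bash
python3 - <<'E'
from h import *
st()
for c in ('top','side'):
    optics.get_image(c)
    for f in (spotter.mark_of,spotter.find_in):
        for r in f('brake_tip',c)[:2]: print(c,round(float(r['score']),2),np.round(r['point'],3))
E
```

```text
phi 177.0 [0.5306 0.3723 0.0636] F [-1.   0.5  0.3] T [0.02 0.08 0.  ] -0.0001 0.0 q6 -62.4 eff6 -0.04 57.225
top 0.49 [0.515 0.147 0.045]
side 0.58 [0.556 0.368 0.109]
side 0.62 [0.549 0.364 0.108]
```

Emit:
move_arm(series="-0.4 0 0 0 -1;-0.8 0 0 0 -1;-0.8 0 0 0 -1")

```text
time_s: 57.9
position: [0.5382, 0.372, 0.0638]
tool_rot: [[-0.999, 0.052, 0.0], [0.052, 0.999, 0.0], [-0.0, 0.0, -1.0]]
ft_force: [0.3, 0.7, 0.3]
grip_width: -0.0001
gripper_force: 0.0
```

Emit:
move_arm(series="-0.2 0 0 0 -1;-0.4 0 0 0 -1;-0.4 0 0 0 -1")

```text
time_s: 58.28
position: [0.5416, 0.3718, 0.0638]
tool_rot: [[-0.999, 0.052, -0.001], [0.052, 0.999, -0.0], [0.001, -0.0, -1.0]]
ft_force: [-2.5, -0.9, -0.2]
grip_width: -0.0
gripper_force: 1.2
```

```bash
python3 - <<'E'
from h import *
st()
optics.get_image('side')
for f in (spotter.mark_of,spotter.find_in):
    for r in f('brake_tip','side')[:2]: print(round(float(r['score']),2),np.round(r['point'],3))
E
```

```text
phi 177.0 [0.5416 0.3718 0.0638] F [-2.5 -0.9 -0.2] T [0.   0.36 0.03] -0.0 1.2 q6 -62.9 eff6 -0.01 58.275
0.61 [0.564 0.368 0.104]
0.22 [0.512 0.142 0.049]
0.45 [0.56  0.362 0.106]
```

Emit:
move_arm(series="-0.15 0 0 0 -1;-0.3 0 0 0 -1;-0.3 0 0 0 -1")

```text
time_s: 58.8
position: [0.5419, 0.3718, 0.0636]
tool_rot: [[-0.999, 0.051, -0.006], [0.051, 0.999, -0.001], [0.006, -0.001, -1.0]]
ft_force: [-13.9, -0.4, 4.7]
grip_width: 0.0
gripper_force: 7.0
```

```bash
python3 - <<'E'
from h import *
st()
E
```

```text
phi 177.1 [0.5419 0.3718 0.0636] F [-13.9  -0.4   4.7] T [-0.05  2.21 -0.03] 0.0 7.0 q6 -63.0 eff6 -0.02 58.8
```

The lever is against its end stop (14 N, no further travel). Retreating, then a final check.

Emit:
move_arm(series="2 0 0 0 -1;7 0 0 0 -1;12 0 0 0 -1;12 0 -6 0 -1;14 0 -12 0 -1;14 0 -14 0 -1;14 0 -14 0 -1")

```text
time_s: 59.68
position: [0.4059, 0.3794, 0.2056]
tool_rot: [[-0.999, 0.052, 0.004], [0.052, 0.999, 0.002], [-0.004, 0.002, -1.0]]
ft_force: [0.2, -0.4, -1.6]
grip_width: 0.0
gripper_force: 0.0
```

```bash
python3 - <<'E'
from h import *
st();two();key()
optics.get_image('side')
for r in spotter.mark_of('brake_tip','side')[:2]: print('brake',round(float(r['score']),2),np.round(r['point'],3))
d=snap('top');e=snap('side')
A=cv2.resize(d['pixels'][165:275,110:270],(480,330),interpolation=2)
B=cv2.resize(e['pixels'][105:225,200:300],(310,372),interpolation=2)
C=np.zeros((400,800,3),np.uint8);C[:330,:480]=A;C[:372,485:795]=B
cv2.imwrite('pics/c8.png',C)
E
```

```text
phi 177.0 [0.4059 0.3794 0.2056] F [ 0.2 -0.4 -1.6] T [-0.04  0.02  0.02] 0.0 0.0 q6 -56.2 eff6 0.00 59.675
tcp [0.4059 0.3794 0.2056] gw 0.0000 gf 0.0 t 59.675
top 0.96 [0.509 0.145 0.046]
top 0.86 [0.509 0.086 0.042]
top 0.82 [ 0.742 -0.356 -0.001]
top 0.77 [ 0.468 -0.532  0.   ]
top 0.74 [0.509 0.03  0.049]
top 0.66 [ 0.262 -0.262 -0.001]
side 0.81 [ 0.739 -0.359 -0.003]
side 0.79 [ 0.469 -0.533 -0.   ]
side 0.76 [ 0.256 -0.258  0.001]
side 0.74 [0.512 0.089 0.046]
side 0.63 [0.51  0.034 0.039]
side 0.62 [0.512 0.142 0.047]
brake 0.49 [0.563 0.369 0.104]
brake 0.41 [ 0.736 -0.187 -0.002]
```

View pics/c8.png

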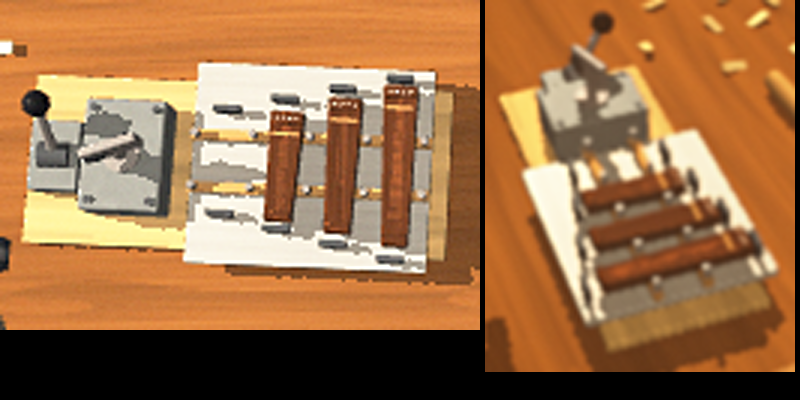

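The crop shows all three pieces seated at (283,165), (343,165) and (399,165). The brake knob is over at (35,103), and the key leaf lies at the wound-stop angle. Handing in.

```bash
python3 -c "
from h import *
print(order.close_job())"
```

```text
the job is handed in; nothing more can be done
None
```

The job is handed in: the 110, 135 and 160 mm tailpieces lie in pockets 2, 3 and 4 (the 85 mm one was absent, so pocket 1 is empty), the key is wound to its stop, and the brake lever is fully over; the 110 mm piece was knocked once and re-centred, and no verdict came back.

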